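Top up the tumbler barrel with stones

ROBOT

A 7-joint arm with a two-finger parallel gripper is mounted at the origin on the work surface. World frame = base frame: x ahead of the robot, y to its left, z up, the work surface at z = 0. Lengths are in m, angles in rad, forces in N, time in s.
With the tool pointing down it reaches from about 0.425 to 0.875 m from the base axis. Payload 8.4 kg.
Tool frame: the origin (TCP) lies midway between the tips of the shut fingers; the grasp point (between the pads) lies 19 mm behind it; z points along the fingers, y is the line along which they close (so a half turn about z gives the same grasp; the last joint's range is limited). The gripper opens to 85 mm and grips with 20 to 120 N. Pads are 22 mm wide; open, the fingers measure 114 mm over their backs; the gripper's body (76 mm by 85 mm) begins 54 mm behind the grasp point. The pads swing forward as they close: fully open they stand 13 mm farther back than shut.
Start: joints at [1.013, 0.333, 0.04, 1.465, -0.013, 1.343, -0.059], TCP at [0.288, -0.583, 0.198] pointing down, gripper open.
Joint ranges: [-2.58, 2.58], [-0.38, 2.09], [-1.3, 1.39], [0.25, 2.4], [-1.5, 4.64], [0.08, 2.09], [-2.65, 2.65]. Speed limits (rad/s): [2.22, 2.22, 2.79, 2.79, 3.14, 3.14, 3.14].

INTERFACE

Orientations are given as [roll, pitch, yaw] about the fixed x, y, z axes, in that order (R = Rz(yaw) Ry(pitch) Rx(roll)).
In Python, from bench import arm, imaging gives the robot as it stands.
- The arm moves only by the tool servo_tool, never from a script. Its argument "commands" is a list of rows, each an object of numbers: "wx", "wy", "wz": the turn, a rotation vector about the tool's x, y, z in units of 60 degrees (1.0 is 60 degrees); "dx", "dy", "dz": the shift along the tool's x, y, z in units of 25 cm (1.0 is 25 cm); "gripper": the closure, from -1 (fully open) to 1 (shut). In form: [{"wx": .., "wy": .., "wz": .., "dx": .., "dy": .., "dz": .., "gripper": ..}, ...]. A call has 1 to 12 rows; each row shifts and turns the commanded pose from where the row before left it, along the tool's axes as they then stand; what a row does not reach is not made up. A row lasts 1/12 s, in which the tool goes at most 41.7 mm and 7.16 degrees, less where a joint would pass 70% of its speed; a pose out of reach is approached as far as the arm can. A call with a number of a shift or a turn outside -1 to 1 is refused whole. A call with a gripper value outside its range is refused whole. The fingers move at their own pace and stop on an object; the grip force is fixed at half the most. Time passes only in rows, so rows that do not move let the fingers close. It gives the time, the measured TCP pose, the force, the opening and the grip force at its end, in the units of the state.
- arm.read_state(): the state, without advancing time (a new reading comes with each control period).
- imaging.get_image(name): name is "scene" or "top" or "wrist"; returns a dict with "color" (400x640x3 uint8, red, green, blue), "mtx" (3x3 intrinsics, pixels), "k1" (the pictures are not rectified: a ray, as slopes to the right and down, at radius r is drawn at 1 + k1 r^2 times it, then the intrinsics apply), "extrinsics" (4x4, takes a point from world to camera coordinates); the wrist camera has in their place "tool_from_camera" (4x4, takes a point from camera to tool coordinates, whose origin is the TCP and whose axes are the flange's). Camera axes: x right, y down, z forward; pixel columns grow to the right and rows downward; lengths in m; the calibration is good to about 2 mm. A picture is of the moment at which its call begins: read the wrist's pose just before it. There is no depth.
- arm.finish_job(): hands the job in; it is judged then, once.
The state is a dict: "time_s": time; "joint_pos": joint angles; "dq": joint speeds; "effort": joint torques, N m; "ee_pos": TCP position; "tcp_rot": TCP orientation; "force": force on the tool from outside, world axes, zero at the start; "wrist_torque": the same for the moment, N m; "finger_gap": finger opening in m; "gripper_force": force on a finger pad.
Only numpy, scipy, OpenCV 4.12 (cv2) and the standard library are available. Lean on these libraries where they do the work, as an engineer would, in place of code of your own. Each camera call takes 0.05 s, during which the arm holds its last target. There are 200 camera calls.

TASK

Top up the tumbler: pick up the scoop by its handle and with it scoop all six loose stones out of the blue bin and tip them into the tumbler barrel, touching the stones with nothing but the scoop. Feel for the bin's floor and back with the scoop rather than forcing it, and do not shift the barrel, its lid, the cup or the cutters. Finish with the scoop lying flat on the open bench, right way up, let go.

Things in the scene. Friction and masses are not known exactly. Their poses are not given: they have to be found in the camera images.
- scoop: hand scoop, 150 g: aluminium bowl 80 mm long (x), 76 wide, floor 2.5 thick, open at the lip (+x); back wall 30 high, sides 30 high at the back, sloping to nothing at the lip. Origin: middle of the bowl's underside (lip x = +40, back -40), z up, +x roughly away from the robot. Red bar handle, 16 wide (y), 14 thick, starts 18 up the back wall and rises backwards (-x) at 25 degrees, 110 long
- scoop_grip (a point): point on the axis of the scoop's handle, 60 mm from the back wall, at (-94, 0, 43) mm in the scoop's frame; the handle goes on 50 mm behind it. Axes as the scoop's
- bin: blue hopper-front parts bin, fixed, 158 mm (x) by 100 (y) outside, 150 by 92 inside, walls 4; origin: centre of its underside on the bench, +x to its high back, which faces the robot's left (+y), the low front its right. Flat floor 3 mm above the bench; back wall 70 high, front sill (-x) 20 high; the sides rise from 20 at the front to 55 at x = -35 and 70 at the back
- barrel: black rubber tumbler barrel, open at the top, loose, 1.2 kg, standing upright: 113 mm outside diameter (118 at the rim), 106 mm high, mouth about 100 mm wide, inner floor 8 mm up and covered with one layer of stones that are stuck in it (a batch already loaded, tops 25 mm up). Origin: centre of its underside, z up
- stone0: loose rough stone, brick red, about 24 x 21 x 16 mm, about 13 g, rounded, slippery (friction about 0.35); origin in its middle (8 mm above what it lies on at the start). Starts in the bin
- stone1: loose rough stone, tan, about 24 x 21 x 16 mm, about 13 g, rounded, slippery (friction about 0.35); origin in its middle (8 mm above what it lies on at the start). Starts in the bin
- stone2: loose rough stone, grey green, about 24 x 21 x 16 mm, about 13 g, rounded, slippery (friction about 0.35); origin in its middle (8 mm above what it lies on at the start). Starts in the bin
- stone3: loose rough stone, pale grey, about 24 x 21 x 16 mm, about 13 g, rounded, slippery (friction about 0.35); origin in its middle (8 mm above what it lies on at the start). Starts in the bin
- stone4: loose rough stone, dark red brown, about 24 x 21 x 16 mm, about 13 g, rounded, slippery (friction about 0.35); origin in its middle (8 mm above what it lies on at the start). Starts in the bin
- stone5: loose rough stone, violet grey, about 24 x 21 x 16 mm, about 13 g, rounded, slippery (friction about 0.35); origin in its middle (8 mm above what it lies on at the start). Starts in the bin
- lid: bystander: the barrel's steel lid, a disc 93 mm across and 12 mm thick with a 24 mm wide centre knob to 24 mm high, lying loose; origin under its centre
- cup: bystander: white plastic cup, 68 mm across the rim, 80 mm high, loose; origin under its centre
- cutters: bystander: side cutters with orange handles lying flat and loose, 170 mm long (x from -90 to +82 mm), 55 mm wide, 13 mm high; origin under their middle, jaws to +x
There are look-alikes about, which are no part of the job. Of the things that look like the bin, take the one that is nearest to the robot's base at the start. Several things look just like the scoop: the one meant starts farthest to the robot's left.

How it is judged:
On the way:
1. the scoop is lifted clear above the bin with at least one stone in its bowl (height (world z) of scoop above 0.085 m and ((x of stone0 in the frame of scoop between -0.045 and 0.045 m and y of stone0 in the frame of scoop between -0.039 and 0.039 m and z of stone0 in the frame of scoop between 0 and 0.045 m) or (x of stone1 in the frame of scoop between -0.045 and 0.045 m and y of stone1 in the frame of scoop between -0.039 and 0.039 m and z of stone1 in the frame of scoop between 0 and 0.045 m) or (x of stone2 in the frame of scoop between -0.045 and 0.045 m and y of stone2 in the frame of scoop between -0.039 and 0.039 m and z of stone2 in the frame of scoop between 0 and 0.045 m) or (x of stone3 in the frame of scoop between -0.045 and 0.045 m and y of stone3 in the frame of scoop between -0.039 and 0.039 m and z of stone3 in the frame of scoop between 0 and 0.045 m) or (x of stone4 in the frame of scoop between -0.045 and 0.045 m and y of stone4 in the frame of scoop between -0.039 and 0.039 m and z of stone4 in the frame of scoop between 0 and 0.045 m) or (x of stone5 in the frame of scoop between -0.045 and 0.045 m and y of stone5 in the frame of scoop between -0.039 and 0.039 m and z of stone5 in the frame of scoop between 0 and 0.045 m))), for 0.2 s.
At the end, for the whole second after the job is handed in: All six stones in the barrel (within 50 mm of its axis, below the rim) and at rest; the scoop flat and right way up on the bench (within 6 mm and 0.1 rad), over 110 mm from the bin's centre, at rest; the barrel upright (0.1 rad) (horizontal distance between each of stone0, stone1, stone2, stone3, stone4, stone5 and barrel below 0.05 m and z of each of stone0, stone1, stone2, stone3, stone4, stone5 in the frame of barrel below 0.095 m and linear speed of each of stone0, stone1, stone2, stone3, stone4, stone5 below 0.03 m/s and height (world z) of scoop below 0.006 m and angle between each of scoop, barrel's own z axis and vertical below 0.1 rad and linear speed of scoop below 0.02 m/s and horizontal distance between scoop and bin above 0.11 m); the robot touches nothing.
It fails at once if the gripper or the arm touches a loose stone (more than 1 N) (contact force between any of the fingers, the arm and stone0 above 1 N or contact force between any of the fingers, the arm and stone1 above 1 N or contact force between any of the fingers, the arm and stone2 above 1 N or contact force between any of the fingers, the arm and stone3 above 1 N or contact force between any of the fingers, the arm and stone4 above 1 N or contact force between any of the fingers, the arm and stone5 above 1 N).
It fails at once if the scoop is forced against the bin with more than 40 N (contact force between scoop and bin above 40 N).
It fails at once if the barrel is shifted more than 20 mm or tipped more than 0.2 rad (distance of barrel from where it was at the start of the episode above 0.02 m or angle between barrel's own z axis and vertical above 0.2 rad).
It fails at once if the lid, the cup or the cutters are moved more than 20 mm (distance of any of lid, cup, cutters from where it was at the start of the episode above 0.02 m).
It also fails if it takes over 67 s, if anything falls off the work surface, if the arm or the gripper's body presses on something with over 40 N, if the wrist force passes 120 N, or if a joint passes its speed limit or range.

## Working session

There is one attempt and no reset: what is moved stays moved. The work goes in short steps, Python scripts to look and compute and a tool call to move; the robot and the scene stay as the last step left them, time stands still between calls to the robot, and variables do not carry over. Pictures are saved under pics/ and viewed, at most 10 in all, crops included, and the job is handed in when it is done.

Besides the shell and the picture viewer there is one more tool, called after ">>>" as name([rows], argument=value, ...), one row to a line, values as JSON. servo_tool: Moves the arm, as the interface text tells. Its arguments: {"type":"object","properties":{"commands":{"type":"array","items":{"type":"object","properties":{"wx":{"type":"number"},"wy":{"type":"number"},"wz":{"type":"number"},"dx":{"type":"number"},"dy":{"type":"number"},"dz":{"type":"number"},"gripper":{"type":"number"}}}}},"required":["commands"]}

```bash
ls; mkdir -p pics
cat > h.py <<'E'
import numpy as np, cv2
from scipy.spatial.transform import Rotation as R
from bench import arm, imaging
def grab(n):
    s=arm.read_state(); im=imaging.get_image(n); 
    if n=='wrist':
        T=np.eye(4);T[:3,:3]=R.from_euler('xyz',s['tcp_rot']).as_matrix();T[:3,3]=s['ee_pos']
        E=np.linalg.inv(T@np.array(im['tool_from_camera']))
    else: E=np.array(im['extrinsics'])
    return dict(c=im['color'],K=np.array(im['mtx']),k1=im['k1'],E=E)
def save(p,f): cv2.imwrite(f,p[:,:,::-1])
def ray(m,u,v):
    d=np.array([m['k1'],0,0,0,0],float)
    # model x_d=x(1+k1 r^2)
    a=cv2.undistortPoints(np.array([[[u,v]]],float),m['K'],d)[0,0]
    W=np.linalg.inv(m['E']); return W[:3,3],W[:3,:3]@np.array([a[0],a[1],1])
def pt(m,u,v,z):
    o,d=ray(m,u,v); return o+d*(z-o[2])/d[2]
def proj(m,P):
    P=np.atleast_2d(np.array(P,float)); c=P@m['E'][:3,:3].T+m['E'][:3,3]
    x=c[:,:2]/c[:,2:]; x=x*(1+m['k1']*(x**2).sum(1,keepdims=True))
    return x@m['K'][:2,:2].T+m['K'][:2,2]
E
python3 - <<'E'
from h import *
import pickle
for n in('top','scene'):
    m=grab(n); pickle.dump(m,open(n+'.pkl','wb')); save(cv2.resize(m['c'],(800,500),interpolation=cv2.INTER_CUBIC),f'pics/{n}0.png'); print(n,m['K'].tolist(),m['k1'],np.linalg.inv(m['E'])[:3].round(3).tolist())
print(arm.read_state())
E
```

```text
pics
top [[495.8326361738161, 0.0, 312.65407843492403], [0.0, 495.8326361738161, 201.08505190716755], [0.0, 0.0, 1.0]] 0.004963862842441813 [[-0.002, -0.99, 0.138, 0.322], [-1.0, 0.004, 0.013, 0.015], [-0.013, -0.138, -0.99, 1.17]]
scene [[389.28600190034945, 0.0, 317.0156136056961], [0.0, 389.28600190034945, 199.99345058472497], [0.0, 0.0, 1.0]] -0.025336958371581373 [[-0.068, 0.857, -0.511, 1.039], [0.998, 0.06, -0.031, 0.049], [0.005, -0.512, -0.859, 1.011]]
{'time_s': 0.1, 'joint_pos': array([ 1.0128015 ,  0.3338842 ,  0.03986479,  1.4661589 , -0.01341828,
        1.34326775, -0.05849652]), 'dq': array([ 0.00035321, -0.00266748,  0.00123653,  0.00011453,  0.00011223,
       -0.00124565, -0.00054135]), 'effort': array([ 4.84592048e-03, -6.60006309e+01,  1.37090664e+00, -4.06471503e+01,
        1.71311066e-02,  8.94924538e-03, -1.28549736e-06]), 'ee_pos': array([ 0.2876564 , -0.58239387,  0.1972934 ]), 'tcp_rot': array([-3.14014243e+00,  7.81056976e-05,  4.58786976e-01]), 'force': array([ 0.09553963, -0.09265593, -0.69016537]), 'wrist_torque': array([ 0.05792027,  0.00334218, -0.01103257]), 'gripper_force': 0.0, 'finger_gap': 0.08550926012013105}
```

View pics/top0.png

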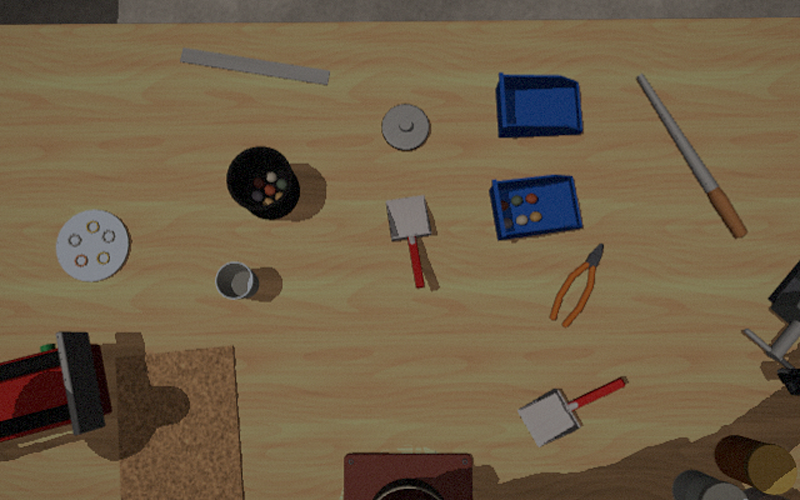

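View pics/scene0.png

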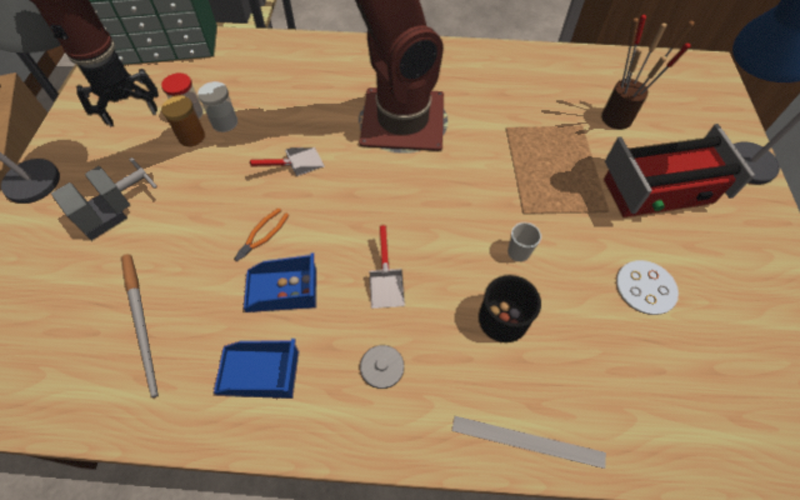

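Candidates, in the top view (800x500). Scoops are at (410,230) and (565,405), and the left one is meant. Bins are at (537,207), nearer the base and holding stones, and at (540,105), farther and empty, so I take the near one. The barrel is at (265,185), the cup (236,281), the lid (406,127) and the cutters (580,285). I'll check the choice in a close crop.

Run:
```python
from h import *
import pickle
m=pickle.load(open('top.pkl','rb'))
save(cv2.resize(m['c'][130:250,300:480],(800,533),interpolation=cv2.INTER_CUBIC),'pics/crop1.png')
```

```text
(no output)
```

View pics/crop1.png

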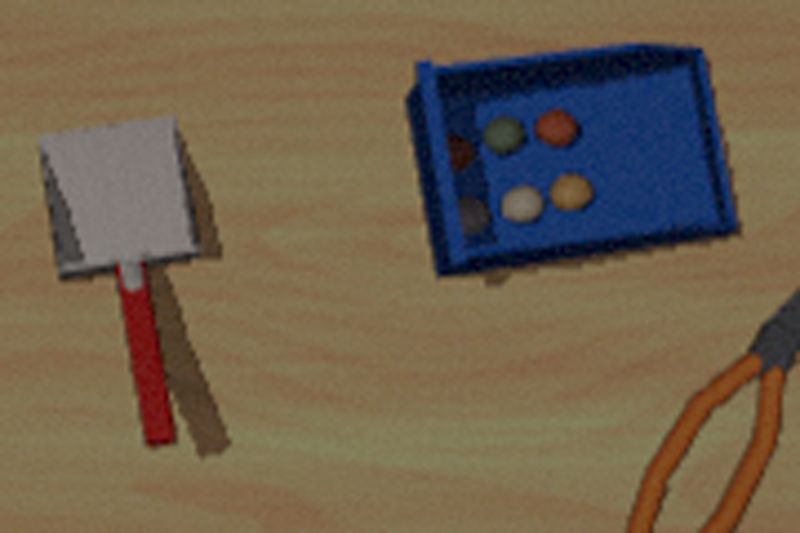

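Crop: the scoop's lip corners are at (40,140) and (175,118), its back top at (60,278) and (203,255), and the handle end at (160,443). The bin holds the six stones: green (505,133), red (557,128), pale (521,203), tan (572,191), dark red (460,152) and violet (472,215). The last two are against the back wall.

Run:
```python
from h import *
import pickle
from scipy.optimize import least_squares
m=pickle.load(open('top.pkl','rb'))
def fit(L,px,g):
    L=np.array(L)/1000.;px=np.array(px)/4.4444+[300,130]
    def W(q): return L@R.from_euler('z',q[2]).as_matrix().T+[q[0],q[1],0]
    f=lambda q:(proj(m,W(q))-px).ravel()
    r=least_squares(f,g); print(r.x.round(4),np.degrees(r.x[2]).round(2),'res px',f(r.x).round(1)); return r.x
s=fit([[40,38,0],[40,-38,0],[-40,-38,30],[-40,38,30],[-139.7,0,64.5]],[[40,140],[175,119],[203,255],[60,278],[160,443]],[.5,-.05,0])
b=fit([[79,-50,70],[79,50,0],[-79,50,0],[-79,-50,20]],[[416,62],[437,277],[740,235],[702,48]],[.6,-.2,1.5])
for n,u,v in [('green',505,133),('red',557,128),('pale',521,203),('tan',572,191),('dark',460,152),('viol',472,215)]:
    p=pt(m,u/4.4444+300,v/4.4444+130,.011)
    q=R.from_euler('z',-b[2]).apply(p-[b[0],b[1],0]); print(n,p[:2].round(3),'in bin',(q[:2]*1000).round())
# barrel
px=np.array([262.5,181.5])/1.25; print('barrel',pt(m,*px,.106))
c=pt(m,*px,.106)
im=m['c'].copy()
a=np.linspace(0,6.28,60)
for z,r in((.106,.059),(0,.0565)):
    cv2.polylines(im,[proj(m,np.c_[c[0]+r*np.cos(a),c[1]+r*np.sin(a),0*a+z]).round().astype(int)],True,(0,255,0))
for z in (0.,.07): cv2.polylines(im,[proj(m,np.array([[79,-50],[79,50],[-79,50],[-79,-50]])/1000@R.from_euler('z',b[2]).as_matrix()[:2,:2].T@np.eye(2,3)+[b[0],b[1],z]).round().astype(int)],True,(255,255,0))
save(cv2.resize(im[90:220,160:480],(800,325),interpolation=cv2.INTER_CUBIC),'pics/ov.png')
for n,u,v in [('lid',406,127),('cup',236,281)]: print(n,pt(m,u/1.25,v/1.25,.02 if n=='lid' else .08).round(3))
```

```text
[ 0.547  -0.0033  0.1434] 8.22 res px [-0.4 -0.1  0.4  0.  -0.1 -0.2 -0.3 -0.7  0.4  1. ]
[ 0.5654 -0.2448  1.7203] 98.56 res px [ 2.   0.8  0.2  0.3 -2.6 -0.3  0.3 -0.8]
green [ 0.581 -0.21 ] in bin [ 32. -21.]
red [ 0.584 -0.238] in bin [  4. -19.]
pale [ 0.543 -0.218] in bin [30. 18.]
tan [ 0.549 -0.245] in bin [ 2. 16.]
dark [ 0.571 -0.186] in bin [ 57. -14.]
viol [ 0.536 -0.191] in bin [57. 21.]
barrel [0.59519022 0.25530945 0.106     ]
lid [0.723 0.    0.02 ]
cup [0.422 0.303 0.08 ]
```

View pics/ov.png

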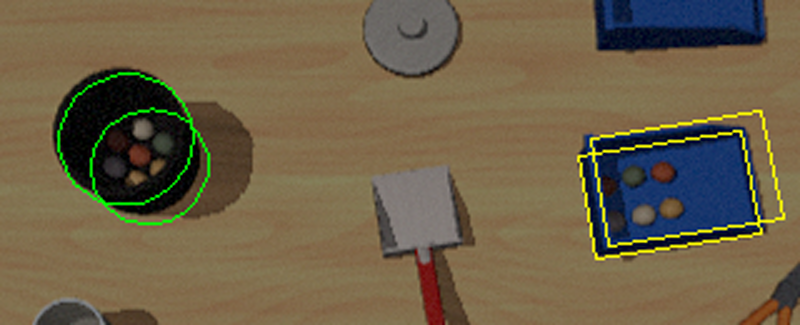

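```bash
cat >> h.py <<'E'
from scipy.spatial.transform import Slerp
def pose():
    s=arm.read_state(); return np.array(s['ee_pos']),R.from_euler('xyz',s['tcp_rot']),s
def tool(head,tilt=0,a=0):
    "scoop heading deg, lip-down tilt deg -> tool rotation (tool vertical when scoop flat, plus a)"
    return R.from_euler('z',head,degrees=True)*R.from_euler('y',tilt+a,degrees=True)*R.from_euler('x',180,degrees=True)
def plan(p1,R1,n,p0=None,R0=None):
    p,q,_=pose()
    if p0 is not None:p,q=np.array(p0),R0
    sl=Slerp([0,1],R.concatenate([q,R1])); P=[p+(np.array(p1)-p)*i/n for i in range(n+1)]
    Q=sl(np.arange(n+1)/n)
    for i in range(n):
        d=Q[i].inv().apply(P[i+1]-P[i])/.25; w=(Q[i].inv()*Q[i+1]).as_rotvec()/(np.pi/3)
        if i in(0,n//2,n-1): print(i,'d',d.round(3),'w',w.round(3))
E
python3 - <<'E'
from h import *
plan([.52,-.17,.36],tool(8.2),12)
E
```

```text
0 d [ 0.13  -0.089 -0.054] w [-0.     0.     0.025]
6 d [ 0.115 -0.108 -0.054] w [-0.     0.     0.025]
11 d [ 0.1   -0.122 -0.054] w [-0.     0.     0.025]
```

>>> servo_tool([
  {"dx": 0.12,"dy": -0.09,"dz": -0.05,"wz": 0.025},
  {"dx": 0.12,"dy": -0.09,"dz": -0.05,"wz": 0.025},
  {"dx": 0.12,"dy": -0.09,"dz": -0.05,"wz": 0.025},
  {"dx": 0.12,"dy": -0.1,"dz": -0.05,"wz": 0.025},
  {"dx": 0.12,"dy": -0.1,"dz": -0.05,"wz": 0.025},
  {"dx": 0.12,"dy": -0.1,"dz": -0.05,"wz": 0.025},
  {"dx": 0.11,"dy": -0.11,"dz": -0.05,"wz": 0.025},
  {"dx": 0.11,"dy": -0.11,"dz": -0.05,"wz": 0.025},
  {"dx": 0.11,"dy": -0.11,"dz": -0.05,"wz": 0.025},
  {"dx": 0.1,"dy": -0.12,"dz": -0.05,"wz": 0.025},
  {"dx": 0.1,"dy": -0.12,"dz": -0.05,"wz": 0.025},
  {"dx": 0.1,"dy": -0.12,"dz": -0.05,"wz": 0.025},
])

```text
invalid input at $.commands[0]: expected keys wx, wy, wz, dx, dy, dz, gripper
```

Run:
```python
from h import *
import pickle
m=grab('wrist'); pickle.dump(m,open('w1.pkl','wb')); save(cv2.resize(m['c'],(800,500),interpolation=cv2.INTER_CUBIC),'pics/w1.png')
p,q,s=pose(); print(p,s['tcp_rot'],s['joint_pos'].round(3),s['force'])
```

```text
[ 0.28768381 -0.5824533   0.19744147] [-3.14038263e+00  7.27671660e-05  4.58805609e-01] [ 1.013  0.334  0.04   1.466 -0.013  1.343 -0.058] [-0.13851006 -0.51185003  0.02844002]
```

View pics/w1.png

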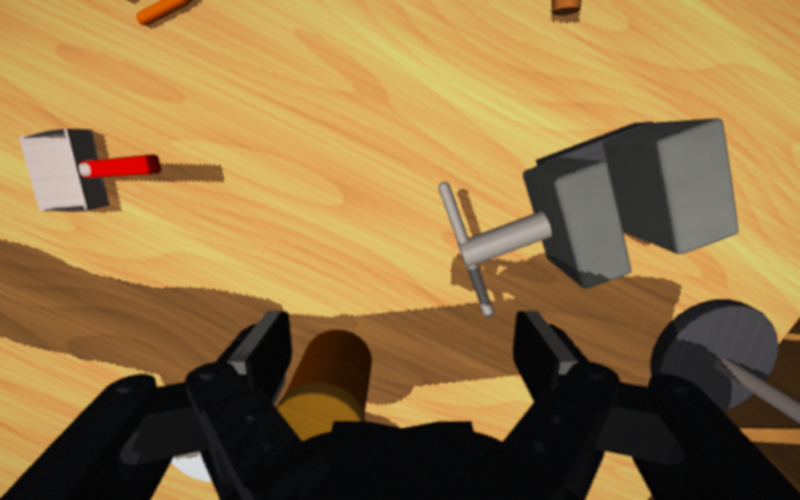

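The move was refused because every row needs all the keys. This picture shows the start view, with the fingers at the bottom and the wrong scoop at (90,165). I'll resend the move.

>>> servo_tool([
  {"dx": 0.12,"dy": -0.09,"dz": -0.05,"wx": 0,"wy": 0,"wz": 0.025,"gripper": -1},
  {"dx": 0.12,"dy": -0.09,"dz": -0.05,"wx": 0,"wy": 0,"wz": 0.025,"gripper": -1},
  {"dx": 0.12,"dy": -0.09,"dz": -0.05,"wx": 0,"wy": 0,"wz": 0.025,"gripper": -1},
  {"dx": 0.12,"dy": -0.1,"dz": -0.05,"wx": 0,"wy": 0,"wz": 0.025,"gripper": -1},
  {"dx": 0.12,"dy": -0.1,"dz": -0.05,"wx": 0,"wy": 0,"wz": 0.025,"gripper": -1},
  {"dx": 0.12,"dy": -0.1,"dz": -0.05,"wx": 0,"wy": 0,"wz": 0.025,"gripper": -1},
  {"dx": 0.11,"dy": -0.11,"dz": -0.05,"wx": 0,"wy": 0,"wz": 0.025,"gripper": -1},
  {"dx": 0.11,"dy": -0.11,"dz": -0.05,"wx": 0,"wy": 0,"wz": 0.025,"gripper": -1},
  {"dx": 0.11,"dy": -0.11,"dz": -0.05,"wx": 0,"wy": 0,"wz": 0.025,"gripper": -1},
  {"dx": 0.0,"dy": -0.12,"dz": -0.05,"wx": 0,"wy": 0,"wz": 0.025,"gripper": -1},
  {"dx": 0.0,"dy": -0.12,"dz": -0.05,"wx": 0,"wy": 0,"wz": 0.025,"gripper": -1},
  {"dx": -0.1,"dy": -0.12,"dz": -0.0,"wx": 0,"wy": 0,"wz": 0.025,"gripper": -1},
])

```text
time_s: 1.15
ee_pos: [0.4171, -0.1934, 0.3368]
tcp_rot: [3.142, -0.002, 0.148]
force: [-0.8, 0.9, 0.5]
finger_gap: 0.0853
gripper_force: 0.0
```

Run:
```python
from h import *
import pickle
m=grab('wrist'); pickle.dump(m,open('w1.pkl','wb')); save(cv2.resize(m['c'],(800,500),interpolation=cv2.INTER_CUBIC),'pics/w2.png')
p,q,s=pose(); print(p,s['tcp_rot'],s['joint_pos'].round(3),s['force'])
```

```text
[ 0.41113926 -0.1897561   0.33699248] [-3.14108221e+00  6.55381687e-05  1.47247367e-01] [ 0.586 -0.099 -0.227  1.665 -0.023  1.573 -1.064] [-1.36812319  2.52929887  0.47663476]
```

View pics/w2.png

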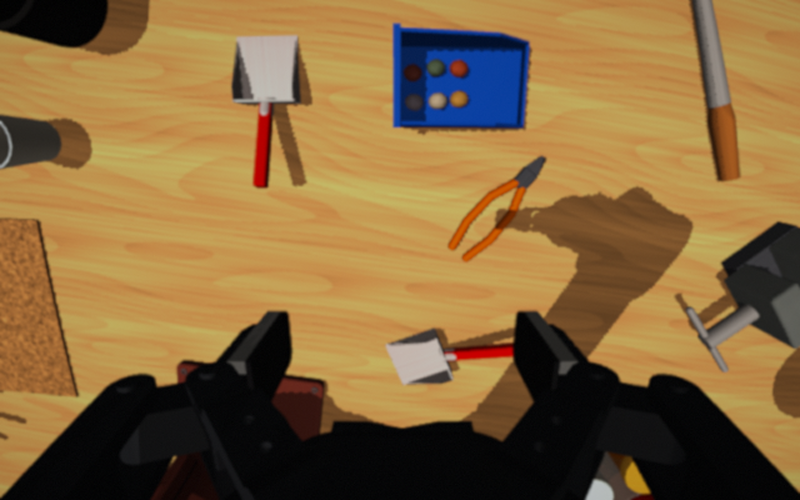

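The wrist view shows the scoop with its lip at (238,36)-(298,36), back top (234,103)-(299,104) and handle end (261,187). The bin corners are at (394,25), (394,127), (524,129) and (529,41). I'll combine this with the top view.

Run:
```python
from h import *
import pickle
from scipy.optimize import least_squares
m=pickle.load(open('top.pkl','rb'));w=pickle.load(open('w1.pkl','rb'))
t=lambda a:np.array(a)/4.4444+[300,130]
v=lambda a:np.array(a)*.8
def fit(S,g):
    def f(q):
        W=lambda L:np.array(L)/1000.@R.from_euler('z',q[2]).as_matrix().T+[q[0],q[1],0]
        return np.concatenate([(proj(M,W(L))-px).ravel() for M,L,px in S])
    r=least_squares(f,g,loss='soft_l1'); print(r.x.round(4),np.degrees(r.x[2]).round(2),'\n',f(r.x).round(1)); return r.x
SL=[[40,38,0],[40,-38,0],[-40,-38,30],[-40,38,30],[-139.7,0,64.5]]
St=(m,SL,t([[40,140],[175,119],[203,255],[60,278],[160,443]])); Sw=(w,SL,v([[238,36],[298,36],[299,104],[234,103],[261,187]]))
Bt=(m,[[79,-50,70],[-79,50,20],[-79,-50,20]],t([[416,62],[740,230],[702,48]])); Bw=(w,[[79,-50,70],[79,50,70],[-79,50,20],[-79,-50,20]],v([[394,25],[394,127],[524,129],[529,41]]))
s0=[.547,-.003,.14];b0=[.565,-.245,1.72]
for x in([St],[Sw],[St,Sw]): fit(x,s0)
for x in([Bt],[Bw],[Bt,Bw]): b=fit(x,b0)
for n,u,vv in [('green',436,68),('red',459,69),('pale',437,101),('tan',459,99),('dark',413,73),('viol',415,103)]:
    p=pt(w,u*.8,vv*.8,.011)
    q=R.from_euler('z',-b[2]).apply(p-[b[0],b[1],0]); print(n,p[:2].round(3),'in bin',(q[:2]*1000).round())
p,q,s=pose();print(p)
```

```text
[ 0.5469 -0.0033  0.1429] 8.19 
 [-0.4 -0.1  0.4  0.1 -0.1 -0.2 -0.3 -0.6  0.4  1. ]
[ 0.549  -0.0047  0.1428] 8.18 
 [ 0.3  1.1  0.6  0.3 -2.6 -1.9 -0.1 -0.7  0.3  0.5]
[ 0.5482 -0.0042  0.1426] 8.17 
 [-0.  -0.6  0.8 -0.5  0.3 -0.7  0.1 -1.2  0.8  0.4 -0.   1.5  0.3  0.7
 -3.  -1.4 -0.4 -0.2 -0.1  0.9]
[ 0.5652 -0.2429  1.7049] 97.68 
 [ 1.5  0.3 -1.1 -0.1 -0.1 -0.3]
[ 0.5643 -0.2425  1.7154] 98.29 
 [ 0.8  1.8  0.7 -1.6 -1.7 -0.7 -0.6  0.3]
[ 0.5646 -0.2426  1.7116] 98.07 
 [ 1.2  0.9 -1.2 -0.1 -0.4 -0.2  1.   1.2  0.7 -2.  -1.7 -0.7 -0.4  0.3]
green [ 0.58 -0.21] in bin [ 30. -20.]
red [ 0.583 -0.238] in bin [  2. -19.]
pale [ 0.542 -0.218] in bin [28. 19.]
tan [ 0.549 -0.245] in bin [ 0. 16.]
dark [ 0.57  -0.183] in bin [ 58. -14.]
viol [ 0.536 -0.191] in bin [55. 21.]
[ 0.41113926 -0.1897561   0.33699248]
```

Run:
```python
from h import *
plan([.4548,-.0176,.11],tool(8.2),8)
```

```text
0 d [ 0.034 -0.082  0.114] w [-0.  0.  0.]
4 d [ 0.034 -0.082  0.114] w [-0.  0.  0.]
7 d [ 0.034 -0.082  0.114] w [-0.  0.  0.]
```

>>> servo_tool([
  {"dx": 0.034,"dy": -0.082,"dz": 0.114,"wx": 0,"wy": 0,"wz": 0,"gripper": -1},
  {"dx": 0.034,"dy": -0.082,"dz": 0.114,"wx": 0,"wy": 0,"wz": 0,"gripper": -1},
  {"dx": 0.034,"dy": -0.082,"dz": 0.114,"wx": 0,"wy": 0,"wz": 0,"gripper": -1},
  {"dx": 0.034,"dy": -0.082,"dz": 0.114,"wx": 0,"wy": 0,"wz": 0,"gripper": -1},
  {"dx": 0.034,"dy": -0.082,"dz": 0.114,"wx": 0,"wy": 0,"wz": 0,"gripper": -1},
  {"dx": 0.034,"dy": -0.082,"dz": 0.114,"wx": 0,"wy": 0,"wz": 0,"gripper": -1},
  {"dx": 0.034,"dy": -0.082,"dz": 0.114,"wx": 0,"wy": 0,"wz": 0,"gripper": -1},
  {"dx": 0.034,"dy": -0.082,"dz": 0.114,"wx": 0,"wy": 0,"wz": 0,"gripper": -1},
  {"dx": 0,"dy": 0,"dz": 0,"wx": 0,"wy": 0,"wz": 0,"gripper": -1},
  {"dx": 0,"dy": 0,"dz": 0,"wx": 0,"wy": 0,"wz": 0,"gripper": -1},
])

```text
time_s: 2.03
ee_pos: [0.4567, -0.0234, 0.1061]
tcp_rot: [-3.14, 0.003, 0.147]
force: [-0.0, -0.6, -0.3]
finger_gap: 0.0849
gripper_force: 0.0
```

Run:
```python
from h import *
p,q,s=pose(); print(p,s['tcp_rot'],s['joint_pos'].round(2))
plan([.4548,-.0176,.029],tool(8.2),5)
```

```text
[ 0.4567033  -0.02335456  0.10614038] [-3.14047572  0.00331325  0.14711078] [ 0.4   0.04 -0.45  2.01  0.02  1.1  -1.48]
0 d [-0.001 -0.005  0.062] w [-0.     0.001  0.001]
2 d [-0.001 -0.005  0.062] w [-0.     0.001  0.001]
4 d [-0.001 -0.005  0.062] w [-0.     0.001  0.001]
```

>>> servo_tool([
  {"dx": -0.001,"dy": -0.005,"dz": 0.062,"wx": 0,"wy": 0,"wz": 0,"gripper": -1},
  {"dx": -0.001,"dy": -0.005,"dz": 0.062,"wx": 0,"wy": 0,"wz": 0,"gripper": -1},
  {"dx": -0.001,"dy": -0.005,"dz": 0.062,"wx": 0,"wy": 0,"wz": 0,"gripper": -1},
  {"dx": -0.001,"dy": -0.005,"dz": 0.062,"wx": 0,"wy": 0,"wz": 0,"gripper": -1},
  {"dx": -0.001,"dy": -0.005,"dz": 0.062,"wx": 0,"wy": 0,"wz": 0,"gripper": -1},
  {"dx": 0,"dy": 0,"dz": 0,"wx": 0,"wy": 0,"wz": 0,"gripper": -1},
  {"dx": 0,"dy": 0,"dz": 0,"wx": 0,"wy": 0,"wz": 0,"gripper": 1},
  {"dx": 0,"dy": 0,"dz": 0,"wx": 0,"wy": 0,"wz": 0,"gripper": 1},
  {"dx": 0,"dy": 0,"dz": 0,"wx": 0,"wy": 0,"wz": 0,"gripper": 1},
  {"dx": 0,"dy": 0,"dz": 0,"wx": 0,"wy": 0,"wz": 0,"gripper": 1},
  {"dx": 0,"dy": 0,"dz": 0,"wx": 0,"wy": 0,"wz": 0,"gripper": 1},
  {"dx": 0,"dy": 0,"dz": 0,"wx": 0,"wy": 0,"wz": 0,"gripper": 1},
])

```text
time_s: 3.03
ee_pos: [0.4561, -0.0184, 0.0306]
tcp_rot: [3.141, -0.001, 0.145]
force: [0.5, 0.6, -0.1]
finger_gap: 0.0121
gripper_force: 0.0
```

Run:
```python
from h import *
p,q,s=pose(); print(p,s['tcp_rot'],s['joint_pos'].round(2),s['force'],s['finger_gap'],s['gripper_force'])
```

```text
[ 0.45614371 -0.01842223  0.03055161] [ 3.14139031e+00 -6.62367647e-04  1.44537557e-01] [ 0.38  0.14 -0.46  2.09  0.08  0.93 -1.55] [ 0.53394043  0.63540836 -0.0764832 ] 0.012093666681555718 0.0
```

>>> servo_tool([
  {"dx": 0,"dy": 0,"dz": 0,"wx": 0,"wy": 0,"wz": 0,"gripper": 1},
  {"dx": 0,"dy": 0,"dz": 0,"wx": 0,"wy": 0,"wz": 0,"gripper": 1},
])

```text
time_s: 3.2
ee_pos: [0.4559, -0.0183, 0.0302]
tcp_rot: [3.142, -0.0, 0.145]
force: [0.6, 1.1, 0.8]
finger_gap: -0.0002
gripper_force: 0.0
```

Run:
```python
from h import *
import pickle
m=grab('wrist'); pickle.dump(m,open('w3.pkl','wb')); save(cv2.resize(m['c'],(640,400),interpolation=cv2.INTER_CUBIC),'pics/w3.png')
```

```text
(no output)
```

View pics/w3.png

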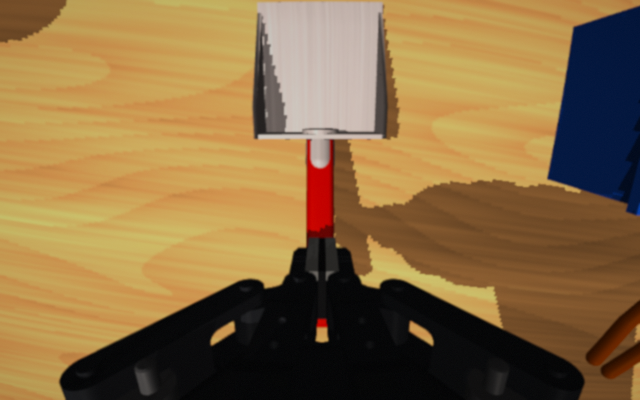

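Run:
```python
from h import *
import pickle
w=pickle.load(open('w3.pkl','rb')); W=np.linalg.inv(w['E']); print('cam',W[:3].round(3))
p,q,s=pose(); print(p,s['finger_gap'],s['gripper_force'],s['force'])
print('TCP',proj(w,p),'grasp pt',proj(w,p+[0,0,.019]))
L=np.array([[40,38,0],[40,-38,0],[-40,-38,30],[-40,38,30],[-40,0,18],[-94,0,43],[-139.7,0,64.5],[-94,8,43],[-94,-8,43]])/1000
print(proj(w,L@R.from_euler('z',8.17,degrees=True).as_matrix().T+[.5482,-.0042,0]).round())
```

```text
cam [[ 0.145 -0.951 -0.273  0.524]
 [-0.989 -0.14  -0.038 -0.008]
 [-0.002  0.276 -0.961  0.206]]
[ 0.45582591 -0.01832164  0.03016215] -0.0002444375595272163 0.0 [ 0.59726561  0.21292588 -1.29564229]
TCP [[322.25006729 229.70839233]] grasp pt [[322.2620777  242.20788671]]
[[259.   6.]
 [384.   7.]
 [387. 143.]
 [255. 142.]
 [321. 141.]
 [321. 239.]
 [320. 329.]
 [307. 239.]
 [335. 239.]]
```

Run:
```python
from h import *
import pickle
c=pickle.load(open('w3.pkl','rb'))['c'].astype(int)
for r in range(226,340,6):
    print(r,' '.join(('R' if c[r,x,0]>2*c[r,x,1]+20 else '.')+'%03d'%c[r,x].mean() for x in range(290,356,4)))
```

```text
226 .157 .156 .154 .155 .104 R067 R068 R067 R064 R037 R040 .059 .078 .075 .076 .074 .080
232 .159 .160 .159 .159 .094 R033 R036 R043 R035 R035 R034 .066 .080 .078 .077 .076 .076
238 .155 .157 .158 .158 .087 .038 .039 .033 R017 .039 .041 .057 .084 .083 .082 .081 .079
244 .156 .155 .155 .155 .084 .040 .041 .029 .007 .039 .040 .043 .131 .085 .084 .084 .084
250 .160 .115 .007 .006 .016 .044 .040 .027 .004 .034 .039 .038 .006 .005 .010 .077 .088
256 .163 .015 .009 .009 .025 .042 .041 .020 .007 .034 .039 .039 .015 .010 .010 .024 .089
262 .140 .008 .009 .009 .033 .038 .039 .020 .006 .032 .038 .039 .020 .009 .008 .010 .086
268 .070 .006 .006 .008 .036 .039 .038 .019 .005 .032 .038 .039 .027 .006 .008 .006 .067
274 .014 .006 .005 .008 .005 .010 .073 .052 .017 .086 .052 .006 .009 .005 .007 .008 .016
280 .006 .015 .021 .015 .008 .008 .008 .035 .018 .049 .005 .006 .010 .016 .015 .009 .007
286 .006 .009 .007 .006 .007 .007 .007 .013 .017 .009 .006 .008 .008 .007 .007 .007 .007
292 .007 .005 .007 .007 .007 .005 .006 .015 .015 .010 .008 .007 .005 .007 .008 .007 .008
298 .006 .006 .007 .008 .006 .007 .008 .015 .018 .010 .005 .006 .006 .006 .006 .005 .007
304 .009 .007 .006 .006 .006 .005 .010 .015 .016 .010 .008 .003 .005 .008 .007 .009 .006
310 .004 .006 .005 .007 .005 .006 .010 .015 .017 .010 .010 .004 .007 .007 .006 .007 .009
316 .006 .008 .008 .007 .005 .005 .011 .014 .017 .010 .012 .006 .006 .008 .006 .007 .007
322 .007 .006 .008 .007 .007 .006 .010 R064 R068 R041 .011 .006 .006 .007 .006 .006 .005
328 .006 .007 .007 .005 .007 .009 .008 .132 .134 .119 .010 .006 .004 .007 .007 .006 .006
334 .007 .008 .006 .005 .009 .005 .006 .146 .147 .129 .005 .005 .011 .006 .007 .005 .006
```

>>> servo_tool([
  {"dx": 0,"dy": 0,"dz": 0,"wx": 0,"wy": 0,"wz": 0,"gripper": -1},
  {"dx": 0,"dy": 0,"dz": 0,"wx": 0,"wy": 0,"wz": 0,"gripper": -1},
  {"dx": 0,"dy": 0,"dz": 0,"wx": 0,"wy": 0,"wz": 0,"gripper": -1},
  {"dx": 0,"dy": 0,"dz": 0,"wx": 0,"wy": 0,"wz": 0,"gripper": -1},
  {"dx": 0,"dy": 0,"dz": 0,"wx": 0,"wy": 0,"wz": 0,"gripper": -1},
  {"dx": 0,"dy": 0,"dz": 0,"wx": 0,"wy": 0,"wz": 0,"gripper": -1},
])

```text
time_s: 3.75
ee_pos: [0.4558, -0.0183, 0.0301]
tcp_rot: [-3.142, 0.0, 0.145]
force: [-0.9, -0.3, -0.1]
finger_gap: 0.0723
gripper_force: 0.0
```

Run:
```python
from h import *
import pickle
m=grab('wrist'); pickle.dump(m,open('w4.pkl','wb')); save(m['c'],'pics/w4.png')
p,q,s=pose(); print(p,s['finger_gap'],s['gripper_force'],s['force'])
```

```text
[ 0.45586148 -0.01833434  0.03012793] 0.07888266600822191 0.0 [ 0.08715678 -0.0882117  -0.35791955]
```

View pics/w4.png

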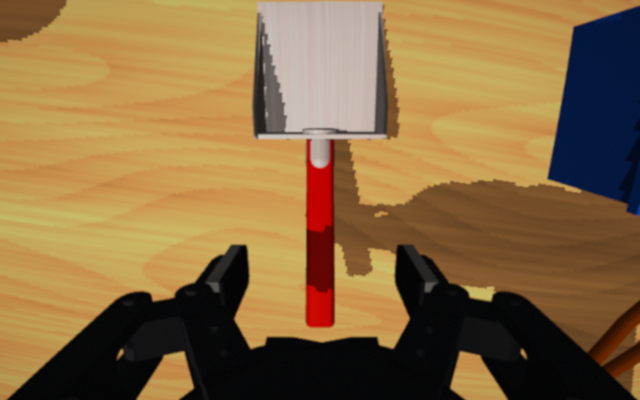

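The open fingers stand at (240,248) and (403,248), and the handle is undisturbed. The fingers had closed over the top of the handle, so they sit higher than I assumed. I'll go lower and close again.

>>> servo_tool([
  {"dx": 0,"dy": 0,"dz": 0.015,"wx": 0,"wy": 0,"wz": 0,"gripper": -1},
  {"dx": 0,"dy": 0,"dz": 0.015,"wx": 0,"wy": 0,"wz": 0,"gripper": -1},
  {"dx": 0,"dy": 0,"dz": 0.015,"wx": 0,"wy": 0,"wz": 0,"gripper": -1},
  {"dx": 0,"dy": 0,"dz": 0.015,"wx": 0,"wy": 0,"wz": 0,"gripper": -1},
  {"dx": 0,"dy": 0,"dz": 0,"wx": 0,"wy": 0,"wz": 0,"gripper": 1},
  {"dx": 0,"dy": 0,"dz": 0,"wx": 0,"wy": 0,"wz": 0,"gripper": 1},
  {"dx": 0,"dy": 0,"dz": 0,"wx": 0,"wy": 0,"wz": 0,"gripper": 1},
  {"dx": 0,"dy": 0,"dz": 0,"wx": 0,"wy": 0,"wz": 0,"gripper": 1},
  {"dx": 0,"dy": 0,"dz": 0,"wx": 0,"wy": 0,"wz": 0,"gripper": 1},
  {"dx": 0,"dy": 0,"dz": 0,"wx": 0,"wy": 0,"wz": 0,"gripper": 1},
  {"dx": 0,"dy": 0,"dz": 0,"wx": 0,"wy": 0,"wz": 0,"gripper": 1},
])

```text
time_s: 4.72
ee_pos: [0.4559, -0.0183, 0.0153]
tcp_rot: [3.142, -0.0, 0.145]
force: [-0.9, 0.5, 0.5]
finger_gap: 0.0133
gripper_force: 58.5
```

The grip is 58 N, but the 13.3 mm gap suggests the pads hold only the handle's upper edge. I'll regrip 8 mm lower.

>>> servo_tool([
  {"dx": 0,"dy": 0,"dz": 0,"wx": 0,"wy": 0,"wz": 0,"gripper": -1},
  {"dx": 0,"dy": 0,"dz": 0,"wx": 0,"wy": 0,"wz": 0,"gripper": -1},
  {"dx": 0,"dy": 0,"dz": 0,"wx": 0,"wy": 0,"wz": 0,"gripper": -1},
  {"dx": 0,"dy": 0,"dz": 0.016,"wx": 0,"wy": 0,"wz": 0,"gripper": -1},
  {"dx": 0,"dy": 0,"dz": 0.016,"wx": 0,"wy": 0,"wz": 0,"gripper": -1},
  {"dx": 0,"dy": 0,"dz": 0,"wx": 0,"wy": 0,"wz": 0,"gripper": -1},
  {"dx": 0,"dy": 0,"dz": 0,"wx": 0,"wy": 0,"wz": 0,"gripper": 1},
  {"dx": 0,"dy": 0,"dz": 0,"wx": 0,"wy": 0,"wz": 0,"gripper": 1},
  {"dx": 0,"dy": 0,"dz": 0,"wx": 0,"wy": 0,"wz": 0,"gripper": 1},
  {"dx": 0,"dy": 0,"dz": 0,"wx": 0,"wy": 0,"wz": 0,"gripper": 1},
  {"dx": 0,"dy": 0,"dz": 0,"wx": 0,"wy": 0,"wz": 0,"gripper": 1},
  {"dx": 0,"dy": 0,"dz": 0,"wx": 0,"wy": 0,"wz": 0,"gripper": 1},
])

```text
time_s: 5.72
ee_pos: [0.4559, -0.0183, 0.0072]
tcp_rot: [-3.142, -0.0, 0.145]
force: [0.5, 0.8, 2.0]
finger_gap: 0.0142
gripper_force: 61.5
```

>>> servo_tool([
  {"dx": 0,"dy": 0,"dz": 0,"wx": 0,"wy": 0,"wz": 0,"gripper": 1},
])

```text
time_s: 5.8
ee_pos: [0.4559, -0.0183, 0.0073]
tcp_rot: [-3.142, -0.0, 0.145]
force: [0.2, -0.1, 1.4]
finger_gap: 0.0143
gripper_force: 61.3
```

>>> servo_tool([
  {"dx": 0,"dy": 0,"dz": -0.05,"wx": 0,"wy": 0,"wz": 0,"gripper": 1},
  {"dx": 0,"dy": 0,"dz": -0.1,"wx": 0,"wy": 0,"wz": 0,"gripper": 1},
  {"dx": 0,"dy": 0,"dz": -0.1,"wx": 0,"wy": 0,"wz": 0,"gripper": 1},
  {"dx": 0,"dy": 0,"dz": -0.1,"wx": 0,"wy": 0,"wz": 0,"gripper": 1},
  {"dx": 0,"dy": 0,"dz": -0.1,"wx": 0,"wy": 0,"wz": 0,"gripper": 1},
  {"dx": 0,"dy": 0,"dz": -0.1,"wx": 0,"wy": 0,"wz": 0,"gripper": 1},
  {"dx": 0,"dy": 0,"dz": -0.05,"wx": 0,"wy": 0,"wz": 0,"gripper": 1},
  {"dx": 0,"dy": 0,"dz": 0,"wx": 0,"wy": 0,"wz": 0,"gripper": 1},
])

```text
time_s: 6.47
ee_pos: [0.4575, -0.0184, 0.1599]
tcp_rot: [3.14, -0.004, 0.145]
force: [0.7, 0.5, -1.7]
finger_gap: 0.0139
gripper_force: 61.0
```

```bash
cat >> h.py <<'E'
C=np.array([.5646,-.2426,0]); HB=98.07; EX=np.array([np.cos(np.radians(HB)),np.sin(np.radians(HB)),0]); EY=np.array([-EX[1],EX[0],0])
TS=np.array([-.0934,0,.0073])
def tcp_from_lip(lip,head,tilt,lx=.04):
    Rs=R.from_euler('z',head,degrees=True)*R.from_euler('y',tilt,degrees=True)
    return np.array(lip)+Rs.apply(TS-[lx,0,0]),tool(head,tilt)
def lip(bx,by,z): return C+EX*bx+EY*by+[0,0,z]
def rows(p1,R1,n,show=1):
    p,q,s=pose(); sl=Slerp([0,1],R.concatenate([q,R1])); Q=sl(np.arange(n+1)/n)
    print('from',p.round(4),'to',np.round(p1,4),'force',s['force'].round(1),'gap',round(s['finger_gap'],4))
    for i in range(n):
        d=Q[i].inv().apply((p1-p)/n)/.25; w=(Q[i].inv()*Q[i+1]).as_rotvec()/(np.pi/3)
        print(i,'d',d.round(3),'w',w.round(3))
def where(a=None):
    "scoop pose in bin frame from state"
    p,q,s=pose(); M=q*R.from_euler('x',180,degrees=True); o=p-M.apply(TS); l=o+M.apply([.04,0,0]); b=o+M.apply([-.04,0,0])
    f=lambda v:(np.array([(v-C)@EX,(v-C)@EY,v[2]])*1000).round(1)
    zy=M.as_euler('ZYX',degrees=True).round(1)
    print('t',s['time_s'],'lip',f(l),'back',f(b),'head,tilt,roll',zy,'F',s['force'].round(1),'T',s['wrist_torque'].round(2),'gap',round(s['finger_gap'],4))
E
python3 - <<'E'
from h import *
where()
p1,R1=tcp_from_lip(lip(-.022,0,.09),HB,0); rows(p1,R1,16)
E
```

```text
t 6.4667 lip [237.5 -58.9 153.2] back [237.2  21.1 152.9] head,tilt,roll [ 8.3 -0.3 -0.1] F [ 0.7  0.5 -1.7] T [ 0.01  0.08 -0.03] gap 0.0139
from [ 0.4575 -0.0184  0.1599] to [ 0.5864 -0.3965  0.0973] force [ 0.7  0.5 -1.7] gap 0.0139
0 d [0.018 0.098 0.016] w [ 0.    -0.    -0.094]
1 d [0.009 0.099 0.016] w [ 0.    -0.    -0.094]
2 d [-0.001  0.1    0.016] w [ 0.    -0.    -0.094]
3 d [-0.011  0.099  0.016] w [ 0.    -0.    -0.094]
4 d [-0.021  0.098  0.016] w [ 0.    -0.    -0.094]
5 d [-0.03   0.095  0.016] w [ 0.    -0.    -0.094]
6 d [-0.039  0.092  0.016] w [ 0.    -0.    -0.094]
7 d [-0.048  0.088  0.016] w [ 0.    -0.    -0.094]
8 d [-0.056  0.082  0.016] w [ 0.    -0.    -0.094]
9 d [-0.064  0.077  0.016] w [ 0.    -0.    -0.094]
10 d [-0.071  0.07   0.016] w [ 0.    -0.    -0.094]
11 d [-0.078  0.063  0.016] w [ 0.    -0.    -0.094]
12 d [-0.084  0.055  0.016] w [ 0.    -0.    -0.094]
13 d [-0.089  0.046  0.016] w [ 0.    -0.    -0.094]
14 d [-0.093  0.037  0.016] w [ 0.    -0.    -0.094]
15 d [-0.096  0.028  0.016] w [ 0.    -0.    -0.094]
```

>>> servo_tool([
  {"dx": 0.018,"dy": 0.098,"dz": 0,"wx": 0,"wy": 0,"wz": -0.094,"gripper": 1},
  {"dx": 0.009,"dy": 0.099,"dz": 0,"wx": 0,"wy": 0,"wz": -0.094,"gripper": 1},
  {"dx": -0.001,"dy": 0.1,"dz": 0,"wx": 0,"wy": 0,"wz": -0.094,"gripper": 1},
  {"dx": -0.011,"dy": 0.099,"dz": 0,"wx": 0,"wy": 0,"wz": -0.094,"gripper": 1},
  {"dx": -0.021,"dy": 0.098,"dz": 0,"wx": 0,"wy": 0,"wz": -0.094,"gripper": 1},
  {"dx": -0.03,"dy": 0.095,"dz": 0,"wx": 0,"wy": 0,"wz": -0.094,"gripper": 1},
  {"dx": -0.039,"dy": 0.092,"dz": 0,"wx": 0,"wy": 0,"wz": -0.094,"gripper": 1},
  {"dx": -0.048,"dy": 0.088,"dz": 0,"wx": 0,"wy": 0,"wz": -0.094,"gripper": 1},
  {"dx": -0.056,"dy": 0.082,"dz": 0,"wx": 0,"wy": 0,"wz": -0.094,"gripper": 1},
  {"dx": -0.064,"dy": 0.077,"dz": 0,"wx": 0,"wy": 0,"wz": -0.094,"gripper": 1},
  {"dx": -0.071,"dy": 0.07,"dz": 0,"wx": 0,"wy": 0,"wz": -0.094,"gripper": 1},
  {"dx": -0.078,"dy": 0.063,"dz": 0,"wx": 0,"wy": 0,"wz": -0.094,"gripper": 1},
])

```text
time_s: 7.47
ee_pos: [0.5532, -0.3023, 0.1551]
tcp_rot: [-3.139, -0.0, 1.331]
force: [0.5, 0.5, -1.3]
finger_gap: 0.014
gripper_force: 60.9
```

>>> servo_tool([
  {"dx": -0.084,"dy": 0.055,"dz": 0,"wx": 0,"wy": 0,"wz": -0.094,"gripper": 1},
  {"dx": -0.089,"dy": 0.046,"dz": 0,"wx": 0,"wy": 0,"wz": -0.094,"gripper": 1},
  {"dx": -0.093,"dy": 0.037,"dz": 0,"wx": 0,"wy": 0,"wz": -0.094,"gripper": 1},
  {"dx": -0.096,"dy": 0.028,"dz": 0,"wx": 0,"wy": 0,"wz": -0.094,"gripper": 1},
  {"dx": 0,"dy": 0,"dz": 0,"wx": 0,"wy": 0,"wz": 0,"gripper": 1},
  {"dx": 0,"dy": 0,"dz": 0,"wx": 0,"wy": 0,"wz": 0,"gripper": 1},
])

```text
time_s: 7.97
ee_pos: [0.5853, -0.3972, 0.1543]
tcp_rot: [-3.139, -0.002, 1.717]
force: [-0.4, 0.5, -2.6]
finger_gap: 0.014
gripper_force: 61.0
```

Run:
```python
from h import *
import pickle
where(); print(arm.read_state()['joint_pos'].round(2))
m=grab('wrist'); pickle.dump(m,open('w5.pkl','wb')); save(m['c'],'pics/w5.png')
p1,R1=tcp_from_lip(lip(-.022,0,.06),HB,25); rows(p1,R1,8)
```

```text
t 7.9667 lip [-22.6   2.  147.2] back [-102.6    1.5  147.1] head,tilt,roll [98.4 -0.1  0.1] F [-0.4  0.5 -2.6] T [-0.06  0.01  0.  ] gap 0.014
[ 0.77  0.5  -0.34  1.34  0.16  1.33  0.57]
from [ 0.5857 -0.3956  0.1549] to [ 0.5842 -0.381   0.123 ] force [ 0.6  1.4 -1.1] gap 0.0144
0 d [0.007 0.    0.016] w [-0.    -0.052  0.001]
1 d [0.008 0.    0.016] w [-0.    -0.052  0.001]
2 d [0.009 0.    0.015] w [-0.    -0.052  0.001]
3 d [0.01  0.    0.015] w [-0.    -0.052  0.001]
4 d [0.011 0.    0.014] w [-0.    -0.052  0.001]
5 d [0.011 0.    0.013] w [-0.    -0.052  0.001]
6 d [0.012 0.    0.013] w [-0.    -0.052  0.001]
7 d [0.013 0.    0.012] w [-0.    -0.052  0.001]
```

View pics/w5.png

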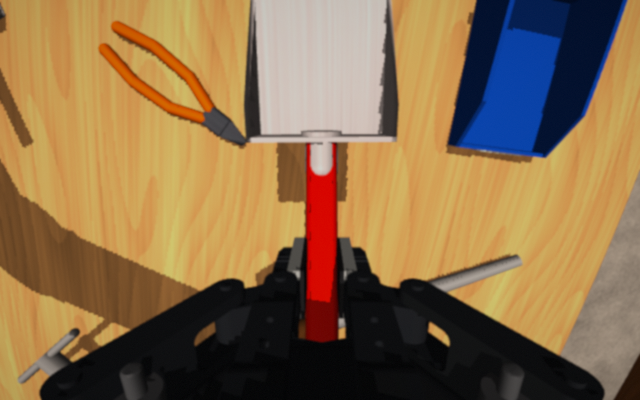

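The scoop is held square: back top edge at row 138, cols 247-397, handle between the pads. The cutters are at (230,135), well below. Next I tilt the lip down and approach.

>>> servo_tool([
  {"dx": 0.007,"dy": 0,"dz": 0.016,"wx": 0,"wy": -0.052,"wz": 0.001,"gripper": 1},
  {"dx": 0.008,"dy": 0,"dz": 0.016,"wx": 0,"wy": -0.052,"wz": 0.001,"gripper": 1},
  {"dx": 0.009,"dy": 0,"dz": 0.015,"wx": 0,"wy": -0.052,"wz": 0.001,"gripper": 1},
  {"dx": 0.01,"dy": 0,"dz": 0.015,"wx": 0,"wy": -0.052,"wz": 0.001,"gripper": 1},
  {"dx": 0.011,"dy": 0,"dz": 0.014,"wx": 0,"wy": -0.052,"wz": 0.001,"gripper": 1},
  {"dx": 0.011,"dy": 0,"dz": 0.013,"wx": 0,"wy": -0.052,"wz": 0.001,"gripper": 1},
  {"dx": 0.012,"dy": 0,"dz": 0.013,"wx": 0,"wy": -0.052,"wz": 0.001,"gripper": 1},
  {"dx": 0.013,"dy": 0,"dz": 0.012,"wx": 0,"wy": -0.052,"wz": 0.001,"gripper": 1},
  {"dx": 0,"dy": 0,"dz": 0,"wx": 0,"wy": 0,"wz": 0,"gripper": 1},
  {"dx": 0,"dy": 0,"dz": 0,"wx": 0,"wy": 0,"wz": 0,"gripper": 1},
])

```text
time_s: 8.85
ee_pos: [0.5842, -0.3791, 0.1244]
tcp_rot: [3.141, 0.433, 1.714]
force: [-0.0, 0.1, -2.2]
finger_gap: 0.014
gripper_force: 61.0
```

Run:
```python
from h import *
import pickle
where()
w=pickle.load(open('w5.pkl','rb'))
Rs=R.from_euler('z',98.3,degrees=True); o=np.array([.5857,-.3956,.1549])-Rs.apply(TS)
print(proj(w,Rs.apply(np.array([[-40,38,30],[-40,-38,30],[-40,0,18],[-139.7,0,64.5]])/1000)+o).round(1))
p1,R1=tcp_from_lip(lip(-.022,0,.010),HB,25); rows(p1,R1,5)
```

```text
t 8.85 lip [-19.9  -0.   61.7] back [-92.5  -0.2  95.3] head,tilt,roll [98.2 24.8 -0.1] F [-0.   0.1 -2.2] T [0.46 0.05 0.02] gap 0.014
[[247.8 145.6]
 [399.9 146. ]
 [323.7 143.5]
 [323.1 361.6]]
from [ 0.5842 -0.3791  0.1244] to [ 0.5842 -0.381   0.073 ] force [-0.   0.1 -2.2] gap 0.014
0 d [ 0.016 -0.     0.038] w [ 0.    -0.001  0.   ]
1 d [ 0.016 -0.     0.038] w [ 0.    -0.001  0.   ]
2 d [ 0.016 -0.     0.038] w [ 0.    -0.001  0.   ]
3 d [ 0.016 -0.     0.038] w [ 0.    -0.001  0.   ]
4 d [ 0.016 -0.     0.038] w [ 0.    -0.001  0.   ]
```

>>> servo_tool([
  {"dx": 0.016,"dy": 0,"dz": 0.038,"wx": 0,"wy": 0,"wz": 0,"gripper": 1},
  {"dx": 0.016,"dy": 0,"dz": 0.038,"wx": 0,"wy": 0,"wz": 0,"gripper": 1},
  {"dx": 0.016,"dy": 0,"dz": 0.038,"wx": 0,"wy": 0,"wz": 0,"gripper": 1},
  {"dx": 0.016,"dy": 0,"dz": 0.038,"wx": 0,"wy": 0,"wz": 0,"gripper": 1},
  {"dx": 0.016,"dy": 0,"dz": 0.038,"wx": 0,"wy": 0,"wz": 0,"gripper": 1},
  {"dx": 0,"dy": 0,"dz": 0,"wx": 0,"wy": 0,"wz": 0,"gripper": 1},
  {"dx": 0,"dy": 0,"dz": 0,"wx": 0,"wy": 0,"wz": 0,"gripper": 1},
])

```text
time_s: 9.43
ee_pos: [0.5839, -0.3835, 0.0722]
tcp_rot: [3.141, 0.434, 1.711]
force: [0.6, -0.1, -0.5]
finger_gap: 0.0141
gripper_force: 60.9
```

Run:
```python
from h import *
where()
p1,R1=tcp_from_lip(lip(-.022,0,.002),HB,25); rows(p1,R1,5)
```

```text
t 9.4333 lip [-24.3   0.6   9.5] back [-96.9   0.6  43.1] head,tilt,roll [98.  24.9 -0. ] F [ 0.6 -0.1 -0.5] T [ 0.46  0.09 -0.  ] gap 0.0141
from [ 0.5839 -0.3835  0.0722] to [ 0.5842 -0.381   0.065 ] force [ 0.6 -0.1 -0.5] gap 0.0141
0 d [0.004 0.001 0.004] w [-0. -0. -0.]
1 d [0.004 0.001 0.004] w [-0. -0. -0.]
2 d [0.004 0.001 0.004] w [-0. -0. -0.]
3 d [0.004 0.001 0.004] w [-0. -0. -0.]
4 d [0.004 0.001 0.004] w [-0. -0. -0.]
```

>>> servo_tool([
  {"dx": 0.0035,"dy": 0,"dz": 0.0072,"wx": 0,"wy": 0,"wz": 0,"gripper": 1},
  {"dx": 0.0035,"dy": 0,"dz": 0.0072,"wx": 0,"wy": 0,"wz": 0,"gripper": 1},
  {"dx": 0.0035,"dy": 0,"dz": 0.0072,"wx": 0,"wy": 0,"wz": 0,"gripper": 1},
  {"dx": 0,"dy": 0,"dz": 0,"wx": 0,"wy": 0,"wz": 0,"gripper": 1},
])

```text
time_s: 9.77
ee_pos: [0.5847, -0.3834, 0.0675]
tcp_rot: [3.139, 0.436, 1.711]
force: [0.9, -0.0, -1.0]
finger_gap: 0.0144
gripper_force: 61.0
```

```bash
python3 -c "
from h import *
where()"
```

```text
t 9.7667 lip [-24.4  -0.2   4.6] back [-96.9  -0.2  38.4] head,tilt,roll [98.  25.  -0.1] F [ 0.9 -0.  -1. ] T [ 0.57  0.06 -0.01] gap 0.0144
```

>>> servo_tool([
  {"dx": 0.0017,"dy": 0,"dz": 0.0036,"wx": 0,"wy": 0,"wz": 0,"gripper": 1},
  {"dx": 0,"dy": 0,"dz": 0,"wx": 0,"wy": 0,"wz": 0,"gripper": 1},
])

```text
time_s: 9.93
ee_pos: [0.5848, -0.3838, 0.067]
tcp_rot: [3.139, 0.436, 1.71]
force: [0.0, 0.1, 1.4]
finger_gap: 0.0142
gripper_force: 61.1
```

```bash
python3 -c "
from h import *
where()"
```

```text
t 9.9333 lip [-24.8  -0.4   4. ] back [-97.3  -0.2  37.8] head,tilt,roll [98.  25.  -0.1] F [0.  0.1 1.4] T [0.38 0.09 0.02] gap 0.0142
```

The floor is felt at lip z ≈ 4 mm by my reckoning, with about 3 N. Now I advance while levelling off over the sill.

Run:
```python
from h import *
p1,R1=tcp_from_lip(lip(.008,0,.0045),HB,13); rows(p1,R1,10)
```

```text
from [ 0.5848 -0.3838  0.067 ] to [ 0.5815 -0.3617  0.0416] force [0.  0.1 1.4] gap 0.0142
0 d [ 0.012 -0.     0.005] w [ 0.    0.02 -0.  ]
1 d [ 0.012 -0.     0.006] w [ 0.    0.02 -0.  ]
2 d [ 0.012 -0.     0.006] w [ 0.    0.02 -0.  ]
3 d [ 0.012 -0.     0.006] w [ 0.    0.02 -0.  ]
4 d [ 0.012 -0.     0.006] w [ 0.    0.02 -0.  ]
5 d [ 0.012 -0.     0.007] w [ 0.    0.02 -0.  ]
6 d [ 0.012 -0.     0.007] w [ 0.    0.02 -0.  ]
7 d [ 0.011 -0.     0.007] w [ 0.    0.02 -0.  ]
8 d [ 0.011 -0.     0.007] w [ 0.    0.02 -0.  ]
9 d [ 0.011 -0.     0.008] w [ 0.    0.02 -0.  ]
```

>>> servo_tool([
  {"dx": 0.012,"dy": 0,"dz": 0.005,"wx": 0,"wy": 0.02,"wz": 0,"gripper": 1},
  {"dx": 0.012,"dy": 0,"dz": 0.006,"wx": 0,"wy": 0.02,"wz": 0,"gripper": 1},
  {"dx": 0.012,"dy": 0,"dz": 0.006,"wx": 0,"wy": 0.02,"wz": 0,"gripper": 1},
  {"dx": 0.012,"dy": 0,"dz": 0.006,"wx": 0,"wy": 0.02,"wz": 0,"gripper": 1},
  {"dx": 0.012,"dy": 0,"dz": 0.006,"wx": 0,"wy": 0.02,"wz": 0,"gripper": 1},
])

```text
time_s: 10.35
ee_pos: [0.5829, -0.3726, 0.0539]
tcp_rot: [3.14, 0.329, 1.71]
force: [-1.0, -1.1, 0.3]
finger_gap: 0.0145
gripper_force: 61.1
```

Run:
```python
from h import *
where()
p1,R1=tcp_from_lip(lip(.008,0,.0045),HB,13); rows(p1,R1,5)
```

```text
t 10.35 lip [-7.4 -0.1  3.9] back [-83.1   0.   29.7] head,tilt,roll [98.  18.8 -0.1] F [-1.  -1.1  0.3] T [0.07 0.03 0.  ] gap 0.0145
from [ 0.5829 -0.3726  0.0539] to [ 0.5815 -0.3617  0.0416] force [-1.  -1.1  0.3] gap 0.0145
0 d [0.011 0.    0.006] w [ 0.     0.019 -0.   ]
1 d [0.011 0.    0.007] w [ 0.     0.019 -0.   ]
2 d [0.011 0.    0.007] w [ 0.     0.019 -0.   ]
3 d [0.011 0.    0.007] w [ 0.     0.019 -0.   ]
4 d [0.011 0.    0.007] w [ 0.     0.019 -0.   ]
```

>>> servo_tool([
  {"dx": 0.011,"dy": 0,"dz": 0.006,"wx": 0,"wy": 0.019,"wz": 0,"gripper": 1},
  {"dx": 0.011,"dy": 0,"dz": 0.006,"wx": 0,"wy": 0.019,"wz": 0,"gripper": 1},
  {"dx": 0.011,"dy": 0,"dz": 0.007,"wx": 0,"wy": 0.019,"wz": 0,"gripper": 1},
  {"dx": 0.011,"dy": 0,"dz": 0.007,"wx": 0,"wy": 0.019,"wz": 0,"gripper": 1},
  {"dx": 0.011,"dy": 0,"dz": 0.007,"wx": 0,"wy": 0.019,"wz": 0,"gripper": 1},
])

```text
time_s: 10.77
ee_pos: [0.5814, -0.3614, 0.0418]
tcp_rot: [3.14, 0.229, 1.711]
force: [0.3, -0.6, -0.7]
finger_gap: 0.0138
gripper_force: 61.0
```

Run:
```python
from h import *
where()
p1,R1=tcp_from_lip(lip(.028,0,.0045),HB,4); rows(p1,R1,8)
```

```text
t 10.7667 lip [ 8.2 -0.   4.4] back [-69.7   0.   22.5] head,tilt,roll [98.  13.1 -0.1] F [ 0.3 -0.6 -0.7] T [0.03 0.05 0.01] gap 0.0138
from [ 0.5814 -0.3614  0.0418] to [ 0.5793 -0.3461  0.0211] force [ 0.3 -0.6 -0.7] gap 0.0138
0 d [0.01  0.    0.008] w [ 0.     0.019 -0.   ]
1 d [0.01  0.    0.009] w [ 0.     0.019 -0.   ]
2 d [0.01  0.    0.009] w [ 0.     0.019 -0.   ]
3 d [0.009 0.    0.009] w [ 0.     0.019 -0.   ]
4 d [0.009 0.    0.009] w [ 0.     0.019 -0.   ]
5 d [0.009 0.    0.009] w [ 0.     0.019 -0.   ]
6 d [0.009 0.    0.009] w [ 0.     0.019 -0.   ]
7 d [0.009 0.    0.01 ] w [ 0.     0.019 -0.   ]
```

Run:
```python
from h import *
p1,R1=tcp_from_lip(lip(.028,0,.0045),HB,6); rows(p1,R1,8)
```

```text
from [ 0.5814 -0.3614  0.0418] to [ 0.5792 -0.3455  0.0257] force [ 0.3 -0.6 -0.7] gap 0.0138
0 d [0.01  0.    0.006] w [ 0.     0.015 -0.   ]
1 d [0.01  0.    0.006] w [ 0.     0.015 -0.   ]
2 d [0.009 0.    0.006] w [ 0.     0.015 -0.   ]
3 d [0.009 0.    0.006] w [ 0.     0.015 -0.   ]
4 d [0.009 0.    0.007] w [ 0.     0.015 -0.   ]
5 d [0.009 0.    0.007] w [ 0.     0.015 -0.   ]
6 d [0.009 0.    0.007] w [ 0.     0.015 -0.   ]
7 d [0.009 0.    0.007] w [ 0.     0.015 -0.   ]
```

>>> servo_tool([
  {"dx": 0.01,"dy": 0,"dz": 0.006,"wx": 0,"wy": 0.015,"wz": 0,"gripper": 1},
  {"dx": 0.01,"dy": 0,"dz": 0.006,"wx": 0,"wy": 0.015,"wz": 0,"gripper": 1},
  {"dx": 0.009,"dy": 0,"dz": 0.006,"wx": 0,"wy": 0.015,"wz": 0,"gripper": 1},
  {"dx": 0.009,"dy": 0,"dz": 0.006,"wx": 0,"wy": 0.015,"wz": 0,"gripper": 1},
  {"dx": 0.009,"dy": 0,"dz": 0.007,"wx": 0,"wy": 0.015,"wz": 0,"gripper": 1},
  {"dx": 0.009,"dy": 0,"dz": 0.007,"wx": 0,"wy": 0.015,"wz": 0,"gripper": 1},
  {"dx": 0.009,"dy": 0,"dz": 0.007,"wx": 0,"wy": 0.015,"wz": 0,"gripper": 1},
  {"dx": 0.009,"dy": 0,"dz": 0.007,"wx": 0,"wy": 0.015,"wz": 0,"gripper": 1},
])

```text
time_s: 11.43
ee_pos: [0.5792, -0.3458, 0.0259]
tcp_rot: [3.14, 0.104, 1.711]
force: [-0.7, -0.1, -2.0]
finger_gap: 0.014
gripper_force: 60.9
```

Run:
```python
from h import *
where()
p1,R1=tcp_from_lip(lip(.058,0,.0040),HB,5); rows(p1,R1,10)
```

```text
t 11.4333 lip [27.7 -0.1  4.8] back [-51.8  -0.   13.1] head,tilt,roll [98.1  6.  -0.1] F [-0.7 -0.1 -2. ] T [ 0.05 -0.01  0.01] gap 0.014
from [ 0.5792 -0.3458  0.0259] to [ 0.575  -0.3161  0.0229] force [-0.7 -0.1 -2. ] gap 0.014
0 d [ 0.012 -0.    -0.   ] w [ 0.     0.002 -0.   ]
1 d [ 0.012 -0.    -0.   ] w [ 0.     0.002 -0.   ]
2 d [ 0.012 -0.    -0.   ] w [ 0.     0.002 -0.   ]
3 d [ 0.012 -0.     0.   ] w [ 0.     0.002 -0.   ]
4 d [ 0.012 -0.     0.   ] w [ 0.     0.002 -0.   ]
5 d [ 0.012 -0.     0.   ] w [ 0.     0.002 -0.   ]
6 d [ 0.012 -0.     0.   ] w [ 0.     0.002 -0.   ]
7 d [ 0.012 -0.     0.   ] w [ 0.     0.002 -0.   ]
8 d [ 0.012 -0.     0.   ] w [ 0.     0.002 -0.   ]
9 d [ 0.012 -0.     0.   ] w [ 0.     0.002 -0.   ]
```

>>> servo_tool([
  {"dx": 0.006,"dy": 0,"dz": 0.004,"wx": 0,"wy": 0,"wz": 0,"gripper": 1},
  {"dx": 0.006,"dy": 0,"dz": 0.004,"wx": 0,"wy": 0,"wz": 0,"gripper": 1},
  {"dx": 0,"dy": 0,"dz": 0,"wx": 0,"wy": 0,"wz": 0,"gripper": 1},
])

```text
time_s: 11.68
ee_pos: [0.5791, -0.343, 0.0239]
tcp_rot: [3.14, 0.106, 1.711]
force: [-0.2, -1.2, 2.1]
finger_gap: 0.0141
gripper_force: 61.2
```

```bash
python3 -c "
from h import *
where()"
```

```text
t 11.6833 lip [30.4 -0.3  2.6] back [-49.1  -0.3  11. ] head,tilt,roll [98.1  6.1 -0.1] F [-0.2 -1.2  2.1] T [ 0.08  0.13 -0.02] gap 0.0141
```

>>> servo_tool([
  {"dx": 0.006,"dy": 0,"dz": 0.004,"wx": 0,"wy": 0,"wz": 0,"gripper": 1},
  {"dx": 0,"dy": 0,"dz": 0,"wx": 0,"wy": 0,"wz": 0,"gripper": 1},
])

```text
time_s: 11.85
ee_pos: [0.5791, -0.3417, 0.0231]
tcp_rot: [3.139, 0.106, 1.712]
force: [0.2, -1.0, 2.3]
finger_gap: 0.0142
gripper_force: 61.3
```

```bash
python3 -c "
from h import *
where()"
```

```text
t 11.85 lip [31.7 -0.5  1.6] back [-47.9  -0.5  10.1] head,tilt,roll [98.1  6.1 -0.1] F [ 0.2 -1.   2.3] T [0.04 0.12 0.07] gap 0.0142
```

>>> servo_tool([
  {"dx": 0.012,"dy": 0,"dz": -0.0013,"wx": 0,"wy": 0,"wz": 0,"gripper": 1},
  {"dx": 0.012,"dy": 0,"dz": -0.0013,"wx": 0,"wy": 0,"wz": 0,"gripper": 1},
  {"dx": 0.012,"dy": 0,"dz": -0.0013,"wx": 0,"wy": 0,"wz": 0,"gripper": 1},
  {"dx": 0.012,"dy": 0,"dz": -0.0013,"wx": 0,"wy": 0,"wz": 0,"gripper": 1},
  {"dx": 0.012,"dy": 0,"dz": -0.0013,"wx": 0,"wy": 0,"wz": 0,"gripper": 1},
])

```text
time_s: 12.27
ee_pos: [0.5768, -0.3266, 0.0229]
tcp_rot: [3.139, 0.106, 1.711]
force: [0.7, -2.8, 3.2]
finger_gap: 0.0142
gripper_force: 61.3
```

```bash
python3 -c "
from h import *
where()"
```

```text
t 12.2667 lip [47.  -0.3  1.6] back [-32.6  -0.3  10. ] head,tilt,roll [98.1  6.1 -0.1] F [ 0.7 -2.8  3.2] T [-0.3   0.01  0.01] gap 0.0142
```

>>> servo_tool([
  {"dx": 0.01,"dy": 0,"dz": -0.001,"wx": 0,"wy": 0,"wz": 0,"gripper": 1},
  {"dx": 0.01,"dy": 0,"dz": -0.001,"wx": 0,"wy": 0,"wz": 0,"gripper": 1},
  {"dx": 0.01,"dy": 0,"dz": -0.001,"wx": 0,"wy": 0,"wz": 0,"gripper": 1},
  {"dx": 0.01,"dy": 0,"dz": -0.001,"wx": 0,"wy": 0,"wz": 0,"gripper": 1},
])

```text
time_s: 12.6
ee_pos: [0.5753, -0.317, 0.0228]
tcp_rot: [3.14, 0.106, 1.711]
force: [-0.7, -3.2, 4.0]
finger_gap: 0.0141
gripper_force: 61.3
```

```bash
python3 -c "
from h import *
where()"
```

```text
t 12.6 lip [56.8 -0.2  1.4] back [-22.8  -0.2   9.9] head,tilt,roll [98.   6.1 -0.1] F [-0.7 -3.2  4. ] T [-0.49 -0.05 -0.03] gap 0.0141
```

>>> servo_tool([
  {"dx": 0.009,"dy": 0,"dz": -0.002,"wx": 0,"wy": 0,"wz": 0,"gripper": 1},
  {"dx": 0.009,"dy": 0,"dz": -0.001,"wx": 0,"wy": 0,"wz": 0,"gripper": 1},
  {"dx": 0.009,"dy": 0,"dz": -0.001,"wx": 0,"wy": 0,"wz": 0,"gripper": 1},
  {"dx": 0.009,"dy": 0,"dz": -0.001,"wx": 0,"wy": 0,"wz": 0,"gripper": 1},
])

```text
time_s: 12.93
ee_pos: [0.5739, -0.3079, 0.023]
tcp_rot: [3.14, 0.106, 1.711]
force: [0.4, -4.6, 3.1]
finger_gap: 0.0143
gripper_force: 61.4
```

```bash
python3 -c "
from h import *
where()"
```

```text
t 12.9333 lip [65.9 -0.1  1.6] back [-13.6  -0.1  10.1] head,tilt,roll [98.   6.1 -0.1] F [ 0.4 -4.6  3.1] T [-0.53 -0.11 -0.03] gap 0.0143
```

>>> servo_tool([
  {"dx": 0.008,"dy": 0,"dz": -0.001,"wx": 0,"wy": 0,"wz": 0,"gripper": 1},
  {"dx": 0.008,"dy": 0,"dz": -0.001,"wx": 0,"wy": 0,"wz": 0,"gripper": 1},
])

```text
time_s: 13.1
ee_pos: [0.5735, -0.3049, 0.0234]
tcp_rot: [3.139, 0.107, 1.711]
force: [0.6, -10.1, 5.3]
finger_gap: 0.0135
gripper_force: 61.5
```

```bash
python3 -c "
from h import *
where()"
```

```text
t 13.1 lip [68.9 -0.2  1.8] back [-10.6  -0.1  10.4] head,tilt,roll [98.   6.1 -0.1] F [  0.6 -10.1   5.3] T [-1.92 -0.14  0.06] gap 0.0135
```

>>> servo_tool([
  {"dx": 0.004,"dy": 0,"dz": -0.003,"wx": 0,"wy": 0,"wz": 0,"gripper": 1},
  {"dx": 0.0,"dy": 0,"dz": 0,"wx": 0,"wy": 0,"wz": 0,"gripper": 1},
])

```text
time_s: 13.27
ee_pos: [0.5734, -0.3045, 0.0244]
tcp_rot: [3.139, 0.108, 1.71]
force: [1.5, -8.3, 3.8]
finger_gap: 0.0142
gripper_force: 61.4
```

Run:
```python
from h import *
import pickle
where()
m=grab('scene'); pickle.dump(m,open('s2.pkl','wb'))
q=proj(m,[lip(.04,0,.02)])[0]; u,v=q.astype(int); print(u,v)
save(cv2.resize(m['c'][v-35:v+35,u-50:u+50],(800,560),interpolation=cv2.INTER_CUBIC),'pics/s2.png')
```

```text
t 13.2667 lip [69.3 -0.2  2.8] back [-10.3  -0.1  11.4] head,tilt,roll [98.   6.2 -0.1] F [ 1.5 -8.3  3.8] T [-1.62 -0.11 -0.03] gap 0.0142
238 228
```

View pics/s2.png

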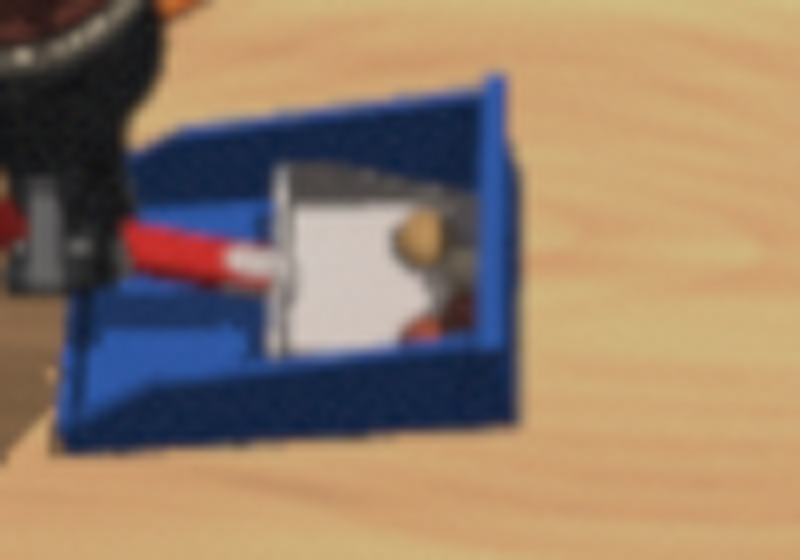

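The scene crop shows the stones huddled in the bowl by the lip: tan (420,240), red (425,330), pale (455,265) and dark red (460,310). The lip is at the back wall. Next I level the scoop with the lip on the floor, then curl.

Run:
```python
from h import *
p1,R1=tcp_from_lip(lip(.0690,0,.0028),HB,0.5); rows(p1,R1,6)
```

```text
from [ 0.5734 -0.3046  0.0243] to [ 0.5736 -0.3063  0.0113] force [ 0.8 -8.   3.7] gap 0.0143
0 d [-0.    -0.     0.009] w [ 0.     0.016 -0.   ]
1 d [-0.    -0.     0.009] w [ 0.     0.016 -0.   ]
2 d [-0.     0.     0.009] w [ 0.     0.016 -0.   ]
3 d [-0.001  0.     0.009] w [ 0.     0.016 -0.   ]
4 d [-0.001  0.     0.009] w [ 0.     0.016 -0.   ]
5 d [-0.001  0.     0.009] w [ 0.     0.016 -0.   ]
```

>>> servo_tool([
  {"dx": 0,"dy": 0,"dz": 0.009,"wx": 0,"wy": 0.016,"wz": 0,"gripper": 1},
  {"dx": 0,"dy": 0,"dz": 0.009,"wx": 0,"wy": 0.016,"wz": 0,"gripper": 1},
  {"dx": 0,"dy": 0,"dz": 0.009,"wx": 0,"wy": 0.016,"wz": 0,"gripper": 1},
  {"dx": 0,"dy": 0,"dz": 0.009,"wx": 0,"wy": 0.016,"wz": 0,"gripper": 1},
])

```text
time_s: 13.65
ee_pos: [0.5735, -0.3056, 0.0152]
tcp_rot: [3.139, 0.041, 1.71]
force: [1.0, -9.3, 2.9]
finger_gap: 0.0142
gripper_force: 61.4
```

Run:
```python
from h import *
where()
p1,R1=tcp_from_lip(lip(.0700,0,.0028),HB,0.5); rows(p1,R1,3)
```

```text
t 13.65 lip [69.3 -0.2  2.5] back [-10.6  -0.1   5.7] head,tilt,roll [98.   2.3 -0.1] F [ 1.  -9.3  2.9] T [-1.75 -0.18  0.01] gap 0.0142
from [ 0.5735 -0.3056  0.0152] to [ 0.5735 -0.3053  0.0113] force [ 1.  -9.3  2.9] gap 0.0142
0 d [0.001 0.    0.005] w [ 0.001  0.01  -0.   ]
1 d [0.001 0.    0.005] w [ 0.001  0.01  -0.   ]
2 d [0.001 0.    0.005] w [ 0.001  0.01  -0.   ]
```

>>> servo_tool([
  {"dx": 0.003,"dy": 0,"dz": 0.004,"wx": 0,"wy": 0.01,"wz": 0,"gripper": 1},
  {"dx": 0.003,"dy": 0,"dz": 0.004,"wx": 0,"wy": 0.01,"wz": 0,"gripper": 1},
  {"dx": 0.002,"dy": 0,"dz": 0.004,"wx": 0,"wy": 0.01,"wz": 0,"gripper": 1},
])

```text
time_s: 13.9
ee_pos: [0.5734, -0.3055, 0.0125]
tcp_rot: [3.138, 0.012, 1.709]
force: [1.8, -12.9, 2.7]
finger_gap: 0.0141
gripper_force: 61.5
```

Run:
```python
from h import *
where()
p1,R1=tcp_from_lip(lip(.0690,0,.035),HB,-16); rows(p1,R1,12)
```

```text
t 13.9 lip [69.8 -0.3  3.6] back [-10.2  -0.1   4.6] head,tilt,roll [97.9  0.7 -0.2] F [  1.8 -12.9   2.7] T [-2.92 -0.32  0.07] gap 0.0141
from [ 0.5734 -0.3055  0.0125] to [ 0.5732 -0.3032  0.0052] force [  1.8 -12.9   2.7] gap 0.0141
0 d [0.001 0.    0.002] w [ 0.     0.023 -0.   ]
1 d [0.001 0.    0.002] w [ 0.     0.023 -0.   ]
2 d [0.001 0.    0.002] w [ 0.     0.023 -0.   ]
3 d [0.001 0.    0.002] w [ 0.     0.023 -0.   ]
4 d [0.001 0.    0.002] w [ 0.     0.023 -0.   ]
5 d [0.    0.    0.002] w [ 0.     0.023 -0.   ]
6 d [0.    0.    0.002] w [ 0.     0.023 -0.   ]
7 d [0.    0.    0.002] w [ 0.     0.023 -0.   ]
8 d [0.    0.    0.003] w [ 0.     0.023 -0.   ]
9 d [0.    0.    0.003] w [ 0.     0.023 -0.   ]
10 d [0.    0.    0.003] w [ 0.     0.023 -0.   ]
11 d [0.    0.    0.003] w [ 0.     0.023 -0.   ]
```

>>> servo_tool([
  {"dx": 0.0,"dy": 0,"dz": 0,"wx": 0,"wy": 0.023,"wz": 0,"gripper": 1},
  {"dx": 0.0,"dy": 0,"dz": 0,"wx": 0,"wy": 0.023,"wz": 0,"gripper": 1},
  {"dx": 0.001,"dy": 0,"dz": 0,"wx": 0,"wy": 0.023,"wz": 0,"gripper": 1},
  {"dx": 0.001,"dy": 0,"dz": 0,"wx": 0,"wy": 0.023,"wz": 0,"gripper": 1},
  {"dx": 0.001,"dy": 0,"dz": 0,"wx": 0,"wy": 0.023,"wz": 0,"gripper": 1},
  {"dx": 0.001,"dy": 0,"dz": 0,"wx": 0,"wy": 0.023,"wz": 0,"gripper": 1},
])

```text
time_s: 14.4
ee_pos: [0.5725, -0.2999, 0.0111]
tcp_rot: [3.141, -0.14, 1.712]
force: [0.5, -2.4, -2.3]
finger_gap: 0.0141
gripper_force: 59.3
```

Run:
```python
from h import *
where()
p1,R1=tcp_from_lip(lip(.069,0,.045),HB,-18); rows(p1,R1,7)
```

```text
t 14.4 lip [75.3  0.3 22.5] back [-3.9  0.3 11.3] head,tilt,roll [98.1 -8.  -0. ] F [ 0.5 -2.4 -2.3] T [-1.21 -0.11 -0.02] gap 0.0141
from [ 0.5725 -0.2999  0.0111] to [ 0.573  -0.3021  0.0107] force [ 0.5 -2.4 -2.3] gap 0.0141
0 d [-0.001  0.     0.   ] w [0.    0.024 0.   ]
1 d [-0.001  0.    -0.   ] w [0.    0.024 0.   ]
2 d [-0.001  0.    -0.   ] w [0.    0.024 0.   ]
3 d [-0.001  0.    -0.   ] w [0.    0.024 0.   ]
4 d [-0.001  0.    -0.   ] w [0.    0.024 0.   ]
5 d [-0.001  0.    -0.   ] w [0.    0.024 0.   ]
6 d [-0.001  0.    -0.   ] w [0.    0.024 0.   ]
```

```bash
cat >> h.py <<'E'
def cls(c):
    r,g,b=[int(v) for v in c]; s=r+g+b
    if b>1.25*r+8 and b>1.2*g+4: return '~'          # blue
    mx,mn=max(r,g,b),min(r,g,b)
    if mx-mn<0.13*mx+6: return 'W' if s>330 else ('w' if s>200 else 'k')
    if r>1.6*g: return 'R' if s>130 else 'd'
    if r>1.2*b and r>g: return 'T' if s>200 else 't'
    if g>=r: return 'g'
    return 'v'
def amap(m,u0,u1,v0,v1,st=1):
    for v in range(v0,v1,st): print(v,''.join(cls(m['c'][v,u]) for u in range(u0,u1,st)))
E
python3 - <<'E'
from h import *
m=grab('top')
B=[lip(x,y,z) for x in(-.075,.079) for y in(-.05,.05) for z in (0,.07)]
q=proj(m,B); print(q.round().astype(int).tolist())
print('lip/back px',proj(m,[lip(.0753,y,.0225) for y in(-.038,.038)]).round(),proj(m,[lip(-.004,y,.011) for y in(-.038,.038)]).round())
amap(m,388,455,138,192,1)
E
```

```text
[[454, 143], [462, 135], [461, 183], [470, 178], [390, 152], [395, 145], [397, 193], [402, 188]]
lip/back px [[394. 155.]
 [400. 186.]] [[426. 151.]
 [432. 182.]]
138 TTTTTTTTTTTTTTTTTTTTTTTTTTTTTTTTTTTTTTTTTTTTTTTTTTTTTTTTTTTTTTTTTTT
139 TTTTTTTTTTTTTTTTTTTTTTTTTTTTTTTTTTTTTTTTTTTTTTTTTTTTTwwTTTTTTTTTTTT
140 TTTTTTTTTTTTTTTTTTTTTTTTTTTTTTTTTTTTTTTTTTTTTTTww~~~~~~~~~~~~~gvwww
141 TTTTTTTTTTTTTTTTTTTTTTTTTTTTTTTTTTTTTwTw~~~~~~~~~~~~~~~~~~~~~~~~~~~
142 TTTTTTTTTTTTTTTTTTTTTTTTTTTTTTwv~~~~~~~~~~~~~~~~~~~~~~~~~~~~~~~~~~~
143 TTTTTTTvwTTTTTTTTTTTwww~~~~~~~~~~~~~~~~~~~~~~~~~~~~~~~~~~~~~~~~~~~~
144 TTTTTw~~~wwTTw~~~~~~~~~~~~~~~~~~~~~~~~~~~~~~~~~~~~~~~~~~~~~~~~~~~~~
145 TTTTTw~~~~~~~~~~~~~~~~~~~~~~~~~~~~~~~~~~~~~~~~~~~~~~~~~~~~~~~~~~~~~
146 TTTTTT~~~~~~~~~~~~~~~~~~~~~~~~~~~~~~~~~~~~~~~~~~~~~~~~~~~~~~~~~~~~~
147 TTTTTT~~~~~~~~~~~~~~~~~~~~~~~~~~~~~~~~~~~~~~~~~~~~~~~~~~~~~~~~~~~~~
148 TTTTTT~~~~~~~~~~~~~~~~~~~~~~~~~~~~~~~~~~~~~~~~~~~~~~~~~~~~~~~~~~~~~
149 TTTTTk~~~~~~~~~~~~~~~~~~~~~~~~~~~~~~~~~~~w~~~~~~~~~~~~~~~~~~~~~~~~~
150 TTTTw~~~~~~~~~~~~~~~~~~~~~~~~~~~~~~kkkkkkW~~~~~~~~~~~~~~~~~~~~~~~~~
1
[... 2250 characters left out ...]
~gkkkwwwWWwWWWWWWWwwwkkggg~~~~~~~~~~~~~~~~~~~~~~~~~~
183 TTTTTTTTT~~~~~~~~kkwwwwWWWWWwwwkg~~~~~~~~~~~~~~~~~~~~~~~~~~~~~~~~~~
184 TTTTTTTTT~~~~~~~~wwwwkwkwww~~~~~~~~~~~~~~~~~~~~~~~~~~~~~~~~~~ggvktt
185 TTTTTTTTTk~~~~~~~ggg~~~~~~~~~~~~~~~~~~~~~~~~~~~~~~~~~~~~vkttttttTTT
186 TTTTTTTTTk~~~~~~~~~~~~~~~~~~~~~~~~~~~~~~~~~~~~~~~~ktttttttTTTTTTTTT
187 TTTTTTTTTk~~~~~~~~~~~~~~~~~~~~~~~~~~~~~~~~~~kttttttttTTTTTTTTTTTTTT
188 TTTTTTTTTT~~~~~~~~~~~~~~~~~~~~~~~~~vgktttttttTTtTTTTTTTTTTTTTTTTTTT
189 TTTTTTTTTT~~~~~~~~~~~~~~~~~~gkktttttttttTtTTTTTTTTTTTTTTTTTTTTTTTTT
190 TTTTTTTTTT~~~~~~~~~~~~vktttttttTTTTTTTTTTTTTTTTTTTTTTTTTTTTTTTTTTTT
191 TTTTTTTTTT~~~~g~vktttttTTTTTTTTTTTTTTTTTTTTTTTTTTTTTTTTTTTTTTTTTTTT
```

Run:
```python
from h import *
p1,R1=tcp_from_lip(lip(.0755,0,.062),HB,-24); rows(p1,R1,12)
```

```text
from [ 0.5721 -0.301   0.0108] to [ 0.5715 -0.2914  0.0144] force [-1.4 -0.2 -3. ] gap 0.0141
0 d [ 0.003  0.    -0.001] w [ 0.     0.022 -0.   ]
1 d [ 0.003  0.    -0.001] w [ 0.     0.022 -0.   ]
2 d [ 0.003  0.    -0.001] w [ 0.     0.022 -0.   ]
3 d [ 0.003  0.    -0.   ] w [ 0.     0.022 -0.   ]
4 d [ 0.003  0.    -0.   ] w [ 0.     0.022 -0.   ]
5 d [ 0.003  0.    -0.   ] w [ 0.     0.022 -0.   ]
6 d [ 0.003  0.    -0.   ] w [ 0.     0.022 -0.   ]
7 d [ 0.003  0.    -0.   ] w [ 0.     0.022 -0.   ]
8 d [ 0.003  0.    -0.   ] w [ 0.     0.022 -0.   ]
9 d [ 0.003  0.    -0.   ] w [ 0.     0.022 -0.   ]
10 d [0.003 0.    0.   ] w [ 0.     0.022 -0.   ]
11 d [0.003 0.    0.   ] w [ 0.     0.022 -0.   ]
```

>>> servo_tool([
  {"dx": 0.003,"dy": 0,"dz": -0.001,"wx": 0,"wy": 0.022,"wz": 0,"gripper": 1},
  {"dx": 0.003,"dy": 0,"dz": -0.001,"wx": 0,"wy": 0.022,"wz": 0,"gripper": 1},
  {"dx": 0.003,"dy": 0,"dz": -0.001,"wx": 0,"wy": 0.022,"wz": 0,"gripper": 1},
  {"dx": 0.003,"dy": 0,"dz": -0.001,"wx": 0,"wy": 0.022,"wz": 0,"gripper": 1},
  {"dx": 0.003,"dy": 0,"dz": -0.001,"wx": 0,"wy": 0.022,"wz": 0,"gripper": 1},
  {"dx": 0.003,"dy": 0,"dz": 0,"wx": 0,"wy": 0.022,"wz": 0,"gripper": 1},
  {"dx": 0.003,"dy": 0,"dz": 0,"wx": 0,"wy": 0.022,"wz": 0,"gripper": 1},
  {"dx": 0.003,"dy": 0,"dz": 0,"wx": 0,"wy": 0.022,"wz": 0,"gripper": 1},
])

```text
time_s: 15.12
ee_pos: [0.5722, -0.2952, 0.0142]
tcp_rot: [3.14, -0.324, 1.712]
force: [0.5, -2.9, -2.9]
finger_gap: 0.0142
gripper_force: 58.5
```

Run:
```python
from h import *
where()
m=grab('top')
amap(m,392,440,142,188,1)
```

```text
t 15.1167 lip [75.7 -0.1 49.8] back [-0.2 -0.1 24.3] head,tilt,roll [ 98.1 -18.6  -0.1] F [ 0.5 -2.9 -2.9] T [-1.42 -0.17 -0.06] gap 0.0142
142 TTTTTTTTTTTTTTTTTTTTTTTTTTww~~~~~~~~~~~~~~~~~~~~
143 TTwTwTTTTTTTTTTwTww~~~~~~~~~~~~~~~~~~~~~~~~~~~~~
144 Tw~~~wwTww~~~~~~~~~~~~~~~~~~~~~~~~~~~~~~~~~~~~~~
145 Tw~~~~~~~~~~~~~~~~~~~~~~~~~~~~~~~~~~~~~~~~~~~~~~
146 TT~~~~~~~~~~~~~~~~~~~~~~~~~~~~~~~~~~~~~~~~~~~~~~
147 TT~~~~~~~~~~~~~~~~~~~~~~~~~~~~~~~~~~~~~~~~~~~~~~
148 TT~~~~~~~~~~~~~~~~~~~~~~~~~~~~~~~~~~~~kk~~~~~~~~
149 Tk~~~~~~~~~~~~~~~~~~~~~~~~~~~~~~kkkkkkww~~~~~~~~
150 k~~~~~~~~~~~~~~~~~~~~~~~~~~gkkkkkkkkkkkW~~~~~~~~
151 ~~~~~~~~~~~~~~~~~~~~~~~gkkkkkkkkkkkkkwwW~~~~~~~~
152 ~~~~~~~gkkk~~~~~~~kkkkkkkkkkkkkkkkkkwkkw~~~~~~~~
153 ~~~~~~~gkkkk~ggkkkkkkkwkkkkkkwwwwwwkkwwww~~~~~~~
154 ~~~~~~~~kgkgkkktRRtkwwWwwwwwwWWWWWWwwkwww~~~~~~~
155 ~~~~~~~~kkkkktRRRRdtwWWWWWWWWWWWWWWwwwwwWg~~~~~~
156 ~~~~~~~~kkkkgRRRRRRdTWWWWWWWWWWWWWWwwwwwWg~~~~~~
157 k~~~~~~~kkkkkRRRRRRRdwWWWWWWWWWWWWWwwwwkww~~~~~~
158 k~~~~~~~kgkkkdRRRRRRdtWWWWWWWWWWWWWWwwwwww~~~~~~
159 w~~~~~~~gkkkkRRRRRRRRtWWWWWWWWWWWWWWwwwwww~~~~~~
160 T~
[... 777 characters left out ...]
Wwwwwwww~~~
175 TTTk~~~~~~~kkkkkwTTTTTTTTtkWWWWWWWWWWWWwwwwww~~~
176 TTTk~~~~~~~~kkkwwkTTTTTTTtkWWWWWWWWWWWWwkwwwWg~~
177 TTTT~~~~~~~~kkkwwktTTTTTtkwWWWWWWWWWWWWwwwwwWk~~
178 TTTT~~~~~~~~kkkwwwktTTTTtkwWWWWWWWWWWWWwwwwkWg~~
179 TTTT~~~~~~~~kkkwwwktTTttkwWWWWWWWWWWWwWwkkkkw~~~
180 TTTTk~~~~~~~kkkwwkkkwwwwwWWWWWWWWWwwwwkkkkkkk~~~
181 TTTTk~~~~~~~kkkkwkkwWWWWWWWWWwwwwwkkkkkkkk~~~~~~
182 TTTTt~~~~~~~vkkkkwkWWWWWwwwwkkkkkkkgg~~~~~~~~~~~
183 TTTTT~~~~~~~wkkkwwwwwwwwkkggg~~~~~~~~~~~~~~~~~~~
184 TTTTT~~~~~~~~wkkkwwkg~~~~~~~~~~~~~~~~~~~~~~~~~~~
185 TTTTTk~~~~~~~g~~~~~~~~~~~~~~~~~~~~~~~~~~~~~~~~~~
186 TTTTTk~~~~~~~~~~~~~~~~~~~~~~~~~~~~~~~~~~~~~~~gkt
187 TTTTTk~~~~~~~~~~~~~~~~~~~~~~~~~~~~~~~gg~kttttttt
```

Run:
```python
from h import *
p1,R1=tcp_from_lip(lip(.0755,0,.066),HB,-28); rows(p1,R1,7)
```

```text
from [ 0.5717 -0.2958  0.0138] to [ 0.571  -0.2879  0.0098] force [-1.2 -1.7 -2.4] gap 0.0142
0 d [0.004 0.    0.004] w [ 0.     0.022 -0.   ]
1 d [0.004 0.    0.004] w [ 0.     0.022 -0.   ]
2 d [0.003 0.    0.004] w [ 0.     0.022 -0.   ]
3 d [0.003 0.    0.004] w [ 0.     0.022 -0.   ]
4 d [0.003 0.    0.004] w [ 0.     0.022 -0.   ]
5 d [0.003 0.    0.004] w [ 0.     0.022 -0.   ]
6 d [0.003 0.    0.004] w [ 0.     0.022 -0.   ]
```

>>> servo_tool([
  {"dx": 0.004,"dy": 0,"dz": 0.003,"wx": 0,"wy": 0.022,"wz": 0,"gripper": 1},
  {"dx": 0.004,"dy": 0,"dz": 0.003,"wx": 0,"wy": 0.022,"wz": 0,"gripper": 1},
  {"dx": 0.004,"dy": 0,"dz": 0.003,"wx": 0,"wy": 0.022,"wz": 0,"gripper": 1},
  {"dx": 0.004,"dy": 0,"dz": 0.003,"wx": 0,"wy": 0.022,"wz": 0,"gripper": 1},
  {"dx": 0.004,"dy": 0,"dz": 0.003,"wx": 0,"wy": 0.022,"wz": 0,"gripper": 1},
  {"dx": 0.004,"dy": 0,"dz": 0.003,"wx": 0,"wy": 0.022,"wz": 0,"gripper": 1},
  {"dx": 0,"dy": 0,"dz": 0,"wx": 0,"wy": 0,"wz": 0,"gripper": 1},
])

```text
time_s: 15.75
ee_pos: [0.5711, -0.2901, 0.0117]
tcp_rot: [3.139, -0.46, 1.71]
force: [1.6, -6.4, -2.8]
finger_gap: 0.0141
gripper_force: 58.8
```

Run:
```python
from h import *
where()
m=grab('top')
amap(m,392,440,144,186,1)
```

```text
t 15.75 lip [74.8 -0.  64.3] back [ 3.1  0.1 28.8] head,tilt,roll [ 98.  -26.4  -0.1] F [ 1.6 -6.4 -2.8] T [-2.36 -0.51 -0.18] gap 0.0141
144 Tw~~~wwwww~~~~~~~~~~~~~~~~~~~~~~~~~~~~~~~~~~~~~~
145 Tw~~~~~~~~~~~~~~~~~~~~~~~~~~~~~~~~~~~~~~~~~~~~~~
146 TT~~~~~~~~~~~~~~~~~~~~~~~~~~~~~~~~~~~~~~~~~~~~~~
147 TT~~~~~~~~~~~~~~~~~~~~~~~~~~~~~~~~~~~~~~~~~~~~~~
148 TT~~~~~~~~~~~~~~~~~~~~~~~~~~~~~~~~~~~~~w~~~~~~~~
149 Tv~~~~~~~~~~~~~~~~~~~~~~~~~~~~~~~~gvkkkW~~~~~~~~
150 k~~~~~~~~~~~~~~~~~~~~~~~~~~~kkkkkkkkkkkW~~~~~~~~
151 ~~~~~~~~~~~~~~~~~~~~~~~kkkkkkkkkkkkkkkww~~~~~~~~
152 ~~~~~~~~kkk~~~~~~~gkkkkkkkkkkkkkkkkkwwwwg~~~~~~~
153 ~~~~~~~~kkkk~gkkkkkkkkkwkkkkkkwwwwwkwwwww~~~~~~~
154 ~~~~~~~~kgkkkkktRddtwwwWwwwwwwWWWWwwwwwwWg~~~~~~
155 ~~~~~~~~kkkkkkRRRRdRwWWWWWWWWWWWWWwwwwwwWg~~~~~~
156 g~~~~~~~kkkkkkRRRRRRdwWWWWWWWWWWWWWwwwwwww~~~~~~
157 k~~~~~~~kkkgkkRRRRRRdtwWWWWWWWWWWWWwwwwwww~~~~~~
158 k~~~~~~~kgkkktRRRRRRRdkWWWWWWWWWWWWwwwwwww~~~~~~
159 w~~~~~~~~kkgkkRRRRRRRdkWWWWWWWWWWWWwwwwwwW~~~~~~
160 T~~~~~~~~kkdRdddRRRRRdkWWWWWWWWWWWWwwwwwwWg~~~RR
161 T~~~~~~~~ddtRdddRRRRRkwWWWWWWWWWWWWWwwwwwWwRRTTT
162 Tk~~
[... 563 characters left out ...]
WwwwwwWw~~~
173 TTT~~~~~~~~kttkkkkTTTTTTTTtwWWWWWWWWWWwwwwwww~~~
174 TTTk~~~~~~~kkkkkkwTTTTTTTTtkWWWWWWWWWWwwwwwww~~~
175 TTTk~~~~~~~kkkkwwwtTTTTTTTtwwWWWWWWWWWwwwwwwWg~~
176 TTTk~~~~~~~~kkkwwwkTTTTTTTtkwWWWWWWWWWwwwwwwWv~~
177 TTTt~~~~~~~~kkkwwwwkTTTTTtkkWWWWWWWWWWwwwwwwWg~~
178 TTTT~~~~~~~~kkkwwwwkttTtttkwWWWWWWWWWWWwwwwwwg~~
179 TTTTv~~~~~~~kkkwwwwkwkwwwwwWWWWWWWWWWWWwkwkkww~~
180 TTTTk~~~~~~~kkkwwwwkkwWWWWWWWWWWWWwwwwkwkkkkkg~~
181 TTTTk~~~~~~~kkkkwwkkkWWWWWWWWwwwwkkkkkkkkkg~~~~~
182 TTTTw~~~~~~~kkkkkkkwwWWWwwwwwkkkkkg~k~~~~~~~~~~~
183 TTTTT~~~~~~~wkkkkwwwwwwwkkgkg~~~~~~~~~~~~~~~~~~~
184 TTTTT~~~~~~~~wwkkwwk~~~~~~~~~~~~~~~~~~~~~~~~~~~~
185 TTTTTk~~~~~~~~g~~~~~~~~~~~~~~~~~~~~~~~~~~~~~~~~~
```

Run:
```python
from h import *
m=grab('top')
p,q,s=pose(); M=q*R.from_euler('x',180,degrees=True)
Y=M.apply([0,1,0])
for d in (0,5,10,15,20):
    Rs=R.from_rotvec(Y*np.radians(d))*M   # lip-down slip about grip
    g=p+M.apply([0,0,.036])               # pivot at handle axis
    o=g+Rs.apply(np.array([.094,0,-.043]))
    P=o+Rs.apply(np.array([[-40,38,30],[-40,-38,30],[-40,38,2],[40,38,0],[40,-38,0]])/1000)
    print(d,proj(m,P).round(1).tolist(), 'lip bx,z',round(((P[3]+P[4])/2-C)@EX*1000,1),round(P[3][2]*1000,1),'back z',round(P[2][2]*1000,1))
c=m['c']
for r in(156,172): print(r,[int(c[r,u].sum()) for u in range(410,448)])
```

```text
0 [[438.9, 178.0], [433.1, 145.7], [431.0, 180.7], [402.5, 182.6], [397.0, 150.1]] lip bx,z 75.3 65.0 back z 31.4
5 [[438.0, 178.5], [432.2, 146.3], [431.0, 181.1], [401.1, 183.6], [395.6, 151.4]] lip bx,z 76.6 52.8 back z 25.7
10 [[437.3, 178.9], [431.6, 146.8], [431.3, 181.4], [400.1, 184.6], [394.7, 152.7]] lip bx,z 76.8 40.5 back z 20.1
15 [[436.8, 179.2], [431.1, 147.3], [431.8, 181.7], [399.6, 185.4], [394.3, 153.8]] lip bx,z 76.0 28.3 back z 14.6
20 [[436.5, 179.6], [430.8, 147.8], [432.5, 181.9], [399.6, 186.1], [394.3, 154.9]] lip bx,z 74.0 16.2 back z 9.4
156 [165, 141, 117, 269, 357, 358, 350, 362, 357, 354, 361, 352, 359, 359, 362, 369, 366, 249, 225, 230, 219, 207, 316, 243, 121, 108, 166, 185, 194, 183, 199, 198, 175, 191, 203, 180, 176, 170]
172 [207, 238, 257, 274, 268, 231, 219, 171, 289, 359, 363, 358, 358, 359, 361, 360, 361, 363, 364, 355, 256, 218, 237, 234, 219, 318, 239, 133, 95, 178, 191, 195, 167, 177, 196, 202, 194, 184]
```

The stones ride in the bowl, but it looks about 15° less curled than commanded. The scoop has pivoted in the grip while pushing. I'll model that slip, back off the wall a little and curl further.

```bash
cat >> h.py <<'E'
D=15.0; G=.036
def where2():
    p,q,s=pose(); M=q*R.from_euler('x',180,degrees=True); Rs=M*R.from_euler('y',D,degrees=True)
    o=p+M.apply([0,0,G])+Rs.apply([.094,0,-.043]); l=o+Rs.apply([.04,0,0]); b=o+Rs.apply([-.04,0,0])
    f=lambda v:(np.array([(v-C)@EX,(v-C)@EY,v[2]])*1000).round(1)
    print('t',round(s['time_s'],2),'lip',f(l),l.round(3),'back',f(b),'head,tilt,roll',Rs.as_euler('ZYX',degrees=True).round(1),'F',s['force'].round(1),'T',s['wrist_torque'].round(2),'gap',round(s['finger_gap'],4))
def tcp2(l,head,tilt):
    Rs=R.from_euler('z',head,degrees=True)*R.from_euler('y',tilt,degrees=True); M=Rs*R.from_euler('y',-D,degrees=True)
    return np.array(l)-Rs.apply([.134,0,-.043])-M.apply([0,0,G]),tool(head,tilt-D)
E
python3 - <<'E'
from h import *
where2()
p1,R1=tcp2(lip(.0705,0,.042),HB,-16); rows(p1,R1,5)
E
```

```text
t 15.85 lip [76.  -0.4 28.4] [ 0.554 -0.167  0.028] back [-2.5 -0.3 12.8] head,tilt,roll [ 98.  -11.2  -0.2] F [ 1.1 -8.2 -1.4] T [-2.46 -0.33 -0.11] gap 0.0138
from [ 0.5715 -0.29    0.0121] to [ 0.5718 -0.2937  0.0155] force [ 1.1 -8.2 -1.4] gap 0.0138
0 d [-0.001 -0.    -0.004] w [ 0.001  0.016 -0.   ]
1 d [-0.001 -0.    -0.004] w [ 0.001  0.016 -0.   ]
2 d [-0.001 -0.    -0.004] w [ 0.001  0.016 -0.   ]
3 d [-0.001 -0.    -0.004] w [ 0.001  0.016 -0.   ]
4 d [-0.001 -0.    -0.004] w [ 0.001  0.016 -0.   ]
```

>>> servo_tool([
  {"dx": -0.006,"dy": 0,"dz": -0.004,"wx": 0,"wy": 0.01,"wz": 0,"gripper": 1},
  {"dx": -0.002,"dy": 0,"dz": -0.004,"wx": 0,"wy": 0.018,"wz": 0,"gripper": 1},
  {"dx": -0.002,"dy": 0,"dz": -0.004,"wx": 0,"wy": 0.018,"wz": 0,"gripper": 1},
  {"dx": -0.001,"dy": 0,"dz": -0.004,"wx": 0,"wy": 0.018,"wz": 0,"gripper": 1},
  {"dx": -0.001,"dy": 0,"dz": -0.004,"wx": 0,"wy": 0.018,"wz": 0,"gripper": 1},
])

```text
time_s: 16.27
ee_pos: [0.5718, -0.2927, 0.0152]
tcp_rot: [3.14, -0.549, 1.713]
force: [0.2, -0.3, -2.5]
finger_gap: 0.0141
gripper_force: 58.6
```

Run:
```python
from h import *
where2()
p1,R1=tcp2(lip(.066,0,.068),HB,-28); rows(p1,R1,10)
```

```text
t 16.27 lip [71.3 -0.  42.6] [ 0.555 -0.172  0.043] back [-5.4 -0.1 20. ] head,tilt,roll [ 98.1 -16.4  -0.1] F [ 0.2 -0.3 -2.5] T [-1.   -0.1  -0.01] gap 0.0141
from [ 0.5718 -0.2927  0.0152] to [ 0.5713 -0.2901  0.0167] force [ 0.2 -0.3 -2.5] gap 0.0141
0 d [ 0.001 -0.     0.   ] w [0.    0.019 0.   ]
1 d [ 0.001 -0.     0.   ] w [0.    0.019 0.   ]
2 d [ 0.001 -0.     0.   ] w [0.    0.019 0.   ]
3 d [ 0.001 -0.     0.   ] w [0.    0.019 0.   ]
4 d [ 0.001 -0.     0.   ] w [0.    0.019 0.   ]
5 d [ 0.001 -0.     0.   ] w [0.    0.019 0.   ]
6 d [ 0.001 -0.     0.   ] w [0.    0.019 0.   ]
7 d [ 0.001 -0.     0.   ] w [0.    0.019 0.   ]
8 d [ 0.001 -0.     0.   ] w [0.    0.019 0.   ]
9 d [ 0.001 -0.     0.   ] w [0.    0.019 0.   ]
```

Force freed: about zero sideways. I keep curling, with a slight rise.

>>> servo_tool([
  {"dx": 0.001,"dy": 0,"dz": 0,"wx": 0,"wy": 0.019,"wz": 0,"gripper": 1},
  {"dx": 0.001,"dy": 0,"dz": 0,"wx": 0,"wy": 0.019,"wz": 0,"gripper": 1},
  {"dx": 0.001,"dy": 0,"dz": 0,"wx": 0,"wy": 0.019,"wz": 0,"gripper": 1},
  {"dx": 0.001,"dy": 0,"dz": 0,"wx": 0,"wy": 0.019,"wz": 0,"gripper": 1},
  {"dx": 0.001,"dy": 0,"dz": 0,"wx": 0,"wy": 0.019,"wz": 0,"gripper": 1},
  {"dx": 0.001,"dy": 0,"dz": 0,"wx": 0,"wy": 0.019,"wz": 0,"gripper": 1},
  {"dx": 0.001,"dy": 0,"dz": 0,"wx": 0,"wy": 0.019,"wz": 0,"gripper": 1},
  {"dx": 0.001,"dy": 0,"dz": 0,"wx": 0,"wy": 0.019,"wz": 0,"gripper": 1},
  {"dx": 0.001,"dy": 0,"dz": 0,"wx": 0,"wy": 0.019,"wz": 0,"gripper": 1},
  {"dx": 0.001,"dy": 0,"dz": 0,"wx": 0,"wy": 0.019,"wz": 0,"gripper": 1},
])

```text
time_s: 17.1
ee_pos: [0.5716, -0.2911, 0.0168]
tcp_rot: [3.139, -0.746, 1.713]
force: [0.2, 0.3, -2.2]
finger_gap: 0.014
gripper_force: 58.6
```

Run:
```python
from h import *
where2()
m=grab('top')
amap(m,392,442,140,188,1)
p1,R1=tcp2(lip(.066,0,.12),HB,-28); rows(p1,R1,6)
```

```text
t 17.1 lip [65.2 -0.  67.6] [ 0.555 -0.178  0.068] back [-5.6 -0.1 30.3] head,tilt,roll [ 98.1 -27.8  -0.1] F [ 0.2  0.3 -2.2] T [-1.3  -0.21  0.02] gap 0.014
140 TTTTTTTTTTTTTTTTTTTTTTTTTTTTTTTTTTTTTTTTTTTww~~~~~
141 TTTTTTTTTTTTTTTTTTTTTTTTTTTTTTTTvTvw~~~~~~~~~~~~~~
142 TTTTTTTTTTTTTTTTTTTTTTTTTTww~~~~~~~~~~~~~~~~~~~~~~
143 TTwTwTTTTTTTTTTTTww~~~~~~~~~~~~~~~~~~~~~~~~~~~~~~~
144 Tw~~~wwwTw~~~~~~~~~~~~~~~~~~~~~~~~~~~~~~~~~~~~~~~~
145 Tw~~~~~~~~~~~~~~~~~~~~~~~~~~~~~~~~~~~~~~~~~~~~~~~~
146 TT~~~~~~~~~~~~~~~~~~~~~~~~~~~~~~~~~~k~gkkv~kkw~~~~
147 TT~~~~~~~~~~~~~~~~~~~~~~~g~~g~~gkkkkkkkkkkkkwwg~~~
148 TT~~~~~~~~~~~~~~~~ggkkkkkkkkkkkkkkkkkkkkkkwwww~~~~
149 Tv~~~~~~~~~ggkwkkkkkkkkkkkktkkkkkkkdddtkkwwwww~~~~
150 k~~~~~~~~~wwwwwwwwkkkkkkkkkkkwkkkkdRRRdtwwwwwwg~~~
151 ~~~~~~~~~~kwwwwwwwwwwwkkkkkkkwwwwtRRRRRRwwwwwww~~~
152 ~~~~~~~~~~~wwwwwwwwwwwkgkwkgkkwwwtRRRRRRtwwwwww~~~
153 ~~~~~~~~~~~WwwwwwwwwwwkkwwkkkkwwwtRRRRRRtwwwwwwg~~
154 ~~~~~~~~~~~WwwwwwwwwwkggkkgkkkkkwtRRRRRRtwwwwwwg~~
155 ~~~~~~~~~~~WwwwwwwwwwkkgkkkktdddddRRRRRddwwwwwww~~
156 v~~~~~~~~~~wwwwwwwwwwwkkkkkgdRRdRdddRRRdtwwwwwww~~
157 k~
[... 1350 characters left out ...]
kkkkkvkk~~~~~~~~~~
182 TTTTt~~~~~~~~~~~wwwk~~gg~~~~~~~~~~~~~~~~~~~~~~~~~~
183 TTTTT~~~~~~~~~~~~~~~~~~~~~~~~~~~~~~~~~~~~~~~~~~~~~
184 TTTTT~~~~~~~~~~~~~~~~~~~~~~~~~~~~~~~~~~~~~~~~~~~~~
185 TTTTTk~~~~~~~~~~~~~~~~~~~~~~~~~~~~~~~~~~~~~~~~~~~~
186 TTTTTk~~~~~~~~~~~~~~~~~~~~~~~~~~~~~~~~~~~~~~~~kttt
187 TTTTTk~~~~~~~~~~~~~~~~~~~~~~~~~~~~~~~~~gkttttttttT
from [ 0.571  -0.2914  0.016 ] to [ 0.5713 -0.2901  0.0687] force [-1.2 -0.2 -2.6] gap 0.0142
0 d [ 0.025  0.    -0.025] w [ 0.  0. -0.]
1 d [ 0.025  0.    -0.025] w [ 0.  0. -0.]
2 d [ 0.025  0.    -0.025] w [ 0.  0. -0.]
3 d [ 0.025  0.    -0.025] w [ 0.  0. -0.]
4 d [ 0.025  0.    -0.025] w [ 0.  0. -0.]
5 d [ 0.025  0.    -0.025] w [ 0.  0. -0.]
```

All six stones have slid back into the bowl: green (417,153), red (429,152), dark red (422,158), pale (431,161), tan (432,171) and violet (424,174). I'll lift clear.

>>> servo_tool([
  {"dx": 0.02,"dy": 0,"dz": -0.021,"wx": 0,"wy": 0,"wz": 0,"gripper": 1},
  {"dx": 0.04,"dy": 0,"dz": -0.043,"wx": 0,"wy": 0,"wz": 0,"gripper": 1},
  {"dx": 0.06,"dy": 0,"dz": -0.064,"wx": 0,"wy": 0,"wz": 0,"gripper": 1},
  {"dx": 0.06,"dy": 0,"dz": -0.064,"wx": 0,"wy": 0,"wz": 0,"gripper": 1},
  {"dx": 0.06,"dy": 0,"dz": -0.064,"wx": 0,"wy": 0,"wz": 0,"gripper": 1},
  {"dx": 0.06,"dy": 0,"dz": -0.064,"wx": 0,"wy": 0,"wz": 0,"gripper": 1},
  {"dx": 0.06,"dy": 0,"dz": -0.064,"wx": 0,"wy": 0,"wz": 0,"gripper": 1},
  {"dx": 0.03,"dy": 0,"dz": -0.032,"wx": 0,"wy": 0,"wz": 0,"gripper": 1},
  {"dx": 0.01,"dy": 0,"dz": -0.01,"wx": 0,"wy": 0,"wz": 0,"gripper": 1},
  {"dx": 0,"dy": 0,"dz": 0,"wx": 0,"wy": 0,"wz": 0,"gripper": 1},
])

```text
time_s: 17.98
ee_pos: [0.5716, -0.2897, 0.1643]
tcp_rot: [3.137, -0.743, 1.715]
force: [-0.2, -0.1, -2.7]
finger_gap: 0.0142
gripper_force: 58.7
```

Run:
```python
from h import *
where2(); print(arm.read_state()['joint_pos'].round(2))
m=grab('top')
amap(m,390,456,138,190,2)
# barrel refinement: dark mask fit vs projected model
import pickle
from scipy.optimize import minimize
t=pickle.load(open('top.pkl','rb')); c=t['c'].astype(int)
sub=c[100:190,165:260]; dark=(sub.sum(2)<110)
a=np.linspace(0,2*np.pi,60)
def mask(q):
    P=[np.c_[q[0]+r*np.cos(a),q[1]+r*np.sin(a),0*a+z] for z,r in((.106,.059),(.095,.059),(0,.0565))]
    u=np.vstack([proj(t,p) for p in P]); h=cv2.convexHull(((u-[165,100])*8).astype(np.float32))
    M=np.zeros((720,760),np.uint8); cv2.fillConvexPoly(M,h.round().astype(int),255); return cv2.resize(M,(95,90),interpolation=cv2.INTER_AREA)/255.
full=cv2.morphologyEx(dark.astype(np.uint8),cv2.MORPH_CLOSE,np.ones((9,9)))
r=minimize(lambda q:np.abs(mask(q)-full).sum(),[.603,.262],method='Nelder-Mead',options=dict(initial_simplex=[[.603,.262],[.593,.262],[.603,.252]])); print('barrel',r.x.round(4),r.fun,full.sum())
```

```text
t 17.98 lip [ 6.680e+01 -1.000e-01  2.147e+02] [ 0.555 -0.176  0.215] back [ -4.2  -0.2 177.7] head,tilt,roll [ 98.2 -27.5  -0.2] F [-0.2 -0.1 -2.7] T [-1.29 -0.2   0.04] gap 0.0142
[ 0.95  0.83 -0.52  1.05 -0.21  1.8   0.64]
138 TTTTTTTTTTTTTwwwwwwkkkkdddRRRwwww
140 TTTTTTTTTTTTTwwwwwwkkgdRRddRdkwww
142 TTTTTTTTTTTTTwwwwwwwwkRRRddwwTTww
144 TT~~TT~~~~~~~wwwwwwwwwddRdtTWWTww
146 TT~~~~~~~~~~~wwwwwwwwwwtdtTTTTTww
148 TT~~~~~~~~~~~~wwwwwwwwwwwwTwTTkww
150 Tk~~~~~~~~~~~~wwwwwwwwwwwwwkkkwww
152 T~~~~~~~~~~~~~wwwwwwwwwwwwwwTTwww
154 T~~~~~~~~~~~~~wwwwwwwwwwwwwTTTtww
156 Tv~~~~~~~~~~~~WwwwwwwwwwwwkTTTTtw
158 Tk~~~~~~~~~~~~wwwwwwwwwwwwwkTTTtw
160 TT~~~~~~~~~~~~~wwwwwwwwwwwwwTTtkw
162 TT~~~~~~~~~~~~~wwwwwwwwwwwwkktkww
164 TT~~~~~~~~~~~~~wwwwwwwwwkkkkkwkkk
166 TT~~~~~~~~~~~~~wwwwwwwwwwkkkkkkkk
168 TTk~~~~~~~~~~~~wWwwkkggv~~kgkg~~~
170 TTk~~~~~~~~~~~~~~~~~~~~~~~~~~~~~~
172 TTT~~~~~~~~~~~~~~~~~~~~~~~~~~~~~~
174 TTT~~~~~~~~~~~~~~~~~~~~~~~~~~~~~~
176 TTT~~~~~~~~~~~~~~~~~~~~~~~~~~~~~~
178 TTT~~~~~~~~~~~~~~~~~~~~~~~~~~~~~~
180 TTTk~~~~~~~~~~~~~~~~~~~~~~~~~~~~~
182 TTTt~~~~~~~~~~~~~~~~~~~~~~~~~~~~~
184 TTTT~~~~~~~~~~~~~~~~~~~~~~~~~~kvt
186 TTTT~~~~~~~~~~~~~~~~~~~vkttttTTTT
188 TTTT~~~~~~~~~~~~v~tttttTTTTTTTTTT
barrel [0.6009 0.2602] 149.13725490196077 2543
```

```bash
cat >> h.py <<'E'
BR=np.array([.602,.2605,0])
E
python3 - <<'E'
from h import *
p1,R1=tcp2(BR-EX*.035+[0,0,.205],HB,-25); rows(p1,R1,24)
E
```

```text
from [ 0.5711 -0.2896  0.1628] to [0.6233 0.1105 0.1598] force [-0.  -0.5 -3.5] gap 0.0141
0 d [0.047 0.018 0.044] w [ 0.    -0.002  0.   ]
1 d [0.047 0.018 0.044] w [ 0.    -0.002  0.   ]
2 d [0.047 0.018 0.044] w [ 0.    -0.002  0.   ]
3 d [0.048 0.018 0.044] w [ 0.    -0.002  0.   ]
4 d [0.048 0.018 0.044] w [ 0.    -0.002  0.   ]
5 d [0.048 0.018 0.044] w [ 0.    -0.002  0.   ]
6 d [0.048 0.018 0.044] w [ 0.    -0.002  0.   ]
7 d [0.048 0.018 0.044] w [ 0.    -0.002  0.   ]
8 d [0.048 0.018 0.044] w [ 0.    -0.002  0.   ]
9 d [0.048 0.018 0.043] w [ 0.    -0.002  0.   ]
10 d [0.048 0.018 0.043] w [ 0.    -0.002  0.   ]
11 d [0.048 0.018 0.043] w [ 0.    -0.002  0.   ]
12 d [0.048 0.018 0.043] w [ 0.    -0.002  0.   ]
13 d [0.048 0.018 0.043] w [ 0.    -0.002  0.   ]
14 d [0.048 0.018 0.043] w [ 0.    -0.002  0.   ]
15 d [0.049 0.018 0.043] w [ 0.    -0.002  0.   ]
16 d [0.049 0.018 0.043] w [ 0.    -0.002  0.   ]
17 d [0.049 0.018 0.043] w [ 0.    -0.002  0.   ]
18 d [0.049 0.018 0.043] w [ 0.    -0.002  0.   ]
19 d [0.049 0.018 0.043] w [ 0.    -0.002  0.   ]
20 d [0.049 0.018 0.042] w [ 0.    -0.002  0.   ]
21 d [0.049 0.018 0.042] w [ 0.    -0.002  0.   ]
22 d [0.049 0.018 0.042] w [ 0.    -0.002  0.   ]
23 d [0.049 0.018 0.042] w [ 0.    -0.002  0.   ]
```

>>> servo_tool([
  {"dx": 0.02,"dy": 0.008,"dz": 0.019,"wx": 0,"wy": 0,"wz": 0,"gripper": 1},
  {"dx": 0.035,"dy": 0.013,"dz": 0.033,"wx": 0,"wy": 0,"wz": 0,"gripper": 1},
  {"dx": 0.048,"dy": 0.018,"dz": 0.044,"wx": 0,"wy": 0,"wz": 0,"gripper": 1},
  {"dx": 0.048,"dy": 0.018,"dz": 0.044,"wx": 0,"wy": 0,"wz": 0,"gripper": 1},
  {"dx": 0.048,"dy": 0.018,"dz": 0.044,"wx": 0,"wy": 0,"wz": 0,"gripper": 1},
  {"dx": 0.048,"dy": 0.018,"dz": 0.044,"wx": 0,"wy": 0,"wz": 0,"gripper": 1},
  {"dx": 0.048,"dy": 0.018,"dz": 0.044,"wx": 0,"wy": 0,"wz": 0,"gripper": 1},
  {"dx": 0.048,"dy": 0.018,"dz": 0.044,"wx": 0,"wy": 0,"wz": 0,"gripper": 1},
  {"dx": 0.048,"dy": 0.018,"dz": 0.044,"wx": 0,"wy": 0,"wz": 0,"gripper": 1},
  {"dx": 0.048,"dy": 0.018,"dz": 0.044,"wx": 0,"wy": 0,"wz": 0,"gripper": 1},
  {"dx": 0.048,"dy": 0.018,"dz": 0.044,"wx": 0,"wy": 0,"wz": 0,"gripper": 1},
  {"dx": 0.048,"dy": 0.018,"dz": 0.044,"wx": 0,"wy": 0,"wz": 0,"gripper": 1},
])

```text
time_s: 19.03
ee_pos: [0.5954, -0.1011, 0.1628]
tcp_rot: [3.14, -0.745, 1.713]
force: [0.9, 0.9, -2.2]
finger_gap: 0.0144
gripper_force: 58.7
```

>>> servo_tool([
  {"dx": 0.048,"dy": 0.018,"dz": 0.044,"wx": 0,"wy": 0,"wz": 0,"gripper": 1},
  {"dx": 0.048,"dy": 0.018,"dz": 0.044,"wx": 0,"wy": 0,"wz": 0,"gripper": 1},
  {"dx": 0.048,"dy": 0.018,"dz": 0.044,"wx": 0,"wy": 0,"wz": 0,"gripper": 1},
  {"dx": 0.048,"dy": 0.018,"dz": 0.044,"wx": 0,"wy": 0,"wz": 0,"gripper": 1},
  {"dx": 0.048,"dy": 0.018,"dz": 0.044,"wx": 0,"wy": 0,"wz": 0,"gripper": 1},
  {"dx": 0.048,"dy": 0.018,"dz": 0.044,"wx": 0,"wy": 0,"wz": 0,"gripper": 1},
  {"dx": 0.048,"dy": 0.018,"dz": 0.044,"wx": 0,"wy": 0,"wz": 0,"gripper": 1},
  {"dx": 0.048,"dy": 0.018,"dz": 0.044,"wx": 0,"wy": 0,"wz": 0,"gripper": 1},
  {"dx": 0.035,"dy": 0.013,"dz": 0.033,"wx": 0,"wy": 0,"wz": 0,"gripper": 1},
  {"dx": 0.02,"dy": 0.008,"dz": 0.019,"wx": 0,"wy": 0,"wz": 0,"gripper": 1},
  {"dx": 0.01,"dy": 0,"dz": 0.01,"wx": 0,"wy": 0,"wz": 0,"gripper": 1},
  {"dx": 0,"dy": 0,"dz": 0,"wx": 0,"wy": 0,"wz": 0,"gripper": 1},
])

```text
time_s: 20.03
ee_pos: [0.6146, 0.0549, 0.1632]
tcp_rot: [3.139, -0.745, 1.714]
force: [-0.5, 0.2, -1.9]
finger_gap: 0.014
gripper_force: 58.6
```

Run:
```python
from h import *
where2(); print(arm.read_state()['joint_pos'].round(2))
m=grab('top')
p,q,s=pose(); M=q*R.from_euler('x',180,degrees=True)
for d in(5,10,15,20):
    Rs=M*R.from_euler('y',d,degrees=True); o=p+M.apply([0,0,G])+Rs.apply([.094,0,-.043])
    print(d,proj(m,o+Rs.apply(np.array([[40,38,0],[40,-38,0],[-40,-38,30],[-40,38,30]])/1000)).round().astype(int).tolist())
amap(m,176,270,80,190,2)
p1,R1=tcp2(BR-EX*.03+[0,0,.135],HB,5); rows(p1,R1,12)
```

```text
t 20.03 lip [401.7 -91.1 213.8] [0.598 0.168 0.214] back [330.9 -91.3 176.6] head,tilt,roll [ 98.2 -27.7  -0.1] F [-0.5  0.2 -1.9] T [-1.26 -0.13  0.03] gap 0.014
[ 0.72  0.6  -0.67  1.5  -0.37  1.37  0.36]
5 [[246, 145], [241, 107], [284, 106], [289, 142]]
10 [[245, 147], [241, 109], [283, 106], [288, 143]]
15 [[245, 148], [240, 112], [283, 107], [288, 143]]
20 [[245, 150], [240, 114], [282, 108], [287, 144]]
80 TTTTTTTTTTTTTTTTTTTTTTTTTTTTTTTTTTTTTTTTTTTTTTT
82 TTTTTTTTTTTTTTTTTTTTTTTTTTTTTTTTTTTTTTTTTTTTTTT
84 TTTTTTTTTTTTTTTTTTTTTTTTTTTTTTTTTTTTTTTTTTTTTTT
86 TTTTTTTTTTTTTTTTTTTTTTTTTTTTTTTTTTTTTTTTTTTTTTT
88 TTTTTTTTTTTTTTTTTTTTTTTTTTTTTTTTTTTTTTTTTTTTTTT
90 TTTTTTTTTTTTTTTTTTTTTTTTTTTTTTTTTTTTTTTTTTTTTTT
92 TTTTTTTTTTTTTTTTTTTTTTTTTTTTTTTTTTTTTTTTTTTTTTT
94 TTTTTTTTTTTTTTTTTTTTTTTTTTTTTTTTTTTTTTTTTTTTTTT
96 TTTTTTTTTTTTTTTTTTTTTTTTTTTTTTTTTTTTTTTTTTTTTTT
98 TTTTTTTTTTTTTTTTTTTTTTTTTTTTTTTTTTTTTTTTTTTTTTT
100 TTTTTTTTTTTTTTTTTTTTTTTTTTTTTTTTTTTTTTTTTTTTTTT
102 TTTTTTTTTTTTTTTTTTTTTTTTTTTTTTTTTTTTTTTTTTTTTTT
104 TTTTTTTTTTTTTTTTTTTTTTTTTTTTTTTTTTTTTTTTTTTTTTT
106 TTTTTTTTTTTTTTTT
[... 2140 characters left out ...]
TTTTTTTTTTTTTTTTTTTTTTT
from [0.6148 0.0538 0.163 ] to [0.6235 0.1085 0.1541] force [ 0.1 -1.2 -3.4] gap 0.014
0 d [0.011 0.005 0.014] w [ 0.    -0.045  0.   ]
1 d [0.012 0.005 0.014] w [ 0.    -0.045  0.   ]
2 d [0.012 0.005 0.013] w [ 0.    -0.045  0.   ]
3 d [0.013 0.005 0.012] w [ 0.    -0.045  0.   ]
4 d [0.013 0.005 0.012] w [ 0.    -0.045  0.   ]
5 d [0.014 0.005 0.011] w [ 0.    -0.045  0.   ]
6 d [0.014 0.005 0.01 ] w [ 0.    -0.045  0.   ]
7 d [0.015 0.005 0.01 ] w [ 0.    -0.045  0.   ]
8 d [0.015 0.005 0.009] w [ 0.    -0.045  0.   ]
9 d [0.016 0.005 0.008] w [ 0.    -0.045  0.   ]
10 d [0.016 0.005 0.008] w [ 0.    -0.045  0.   ]
11 d [0.017 0.005 0.007] w [ 0.    -0.045  0.   ]
```

The lip lies where the 15° slip model puts it, at (242,113) and (246,148). Next I move over the barrel and level off.

>>> servo_tool([
  {"dx": 0.011,"dy": 0.005,"dz": 0.014,"wx": 0,"wy": -0.045,"wz": 0,"gripper": 1},
  {"dx": 0.012,"dy": 0.005,"dz": 0.014,"wx": 0,"wy": -0.045,"wz": 0,"gripper": 1},
  {"dx": 0.012,"dy": 0.005,"dz": 0.013,"wx": 0,"wy": -0.045,"wz": 0,"gripper": 1},
  {"dx": 0.013,"dy": 0.005,"dz": 0.012,"wx": 0,"wy": -0.045,"wz": 0,"gripper": 1},
  {"dx": 0.013,"dy": 0.005,"dz": 0.012,"wx": 0,"wy": -0.045,"wz": 0,"gripper": 1},
  {"dx": 0.014,"dy": 0.005,"dz": 0.011,"wx": 0,"wy": -0.045,"wz": 0,"gripper": 1},
  {"dx": 0.014,"dy": 0.005,"dz": 0.01,"wx": 0,"wy": -0.045,"wz": 0,"gripper": 1},
  {"dx": 0.015,"dy": 0.005,"dz": 0.01,"wx": 0,"wy": -0.045,"wz": 0,"gripper": 1},
  {"dx": 0.015,"dy": 0.005,"dz": 0.009,"wx": 0,"wy": -0.045,"wz": 0,"gripper": 1},
  {"dx": 0.016,"dy": 0.005,"dz": 0.008,"wx": 0,"wy": -0.045,"wz": 0,"gripper": 1},
  {"dx": 0.016,"dy": 0.005,"dz": 0.008,"wx": 0,"wy": -0.045,"wz": 0,"gripper": 1},
  {"dx": 0.017,"dy": 0.005,"dz": 0.007,"wx": 0,"wy": -0.045,"wz": 0,"gripper": 1},
])

```text
time_s: 21.08
ee_pos: [0.6227, 0.1073, 0.1546]
tcp_rot: [3.14, -0.177, 1.71]
force: [-0.2, 0.1, -2.4]
finger_gap: 0.014
gripper_force: 58.6
```

Run:
```python
from h import *
where2(); print(arm.read_state()['joint_pos'].round(2), (BR-EX*.03).round(3))
p1,R1=tcp2(BR-EX*.022+[0,0,.122],HB,30); rows(p1,R1,8)
```

```text
t 21.08 lip [ 461.9 -106.9  135.8] [0.606 0.23  0.136] back [ 382.1 -106.7  142.6] head,tilt,roll [97.9  4.9 -0.1] F [-0.2  0.1 -2.4] T [-0.46 -0.02 -0.08] gap 0.014
[ 0.34  0.39 -0.6   1.55  0.05  1.25 -0.1 ] [0.606 0.231 0.   ]
from [0.6227 0.1073 0.1546] to [0.6197 0.1359 0.1915] force [-0.2  0.1 -2.4] gap 0.014
0 d [ 0.017  0.001 -0.016] w [ 0.    -0.052 -0.   ]
1 d [ 0.016  0.001 -0.017] w [ 0.    -0.052 -0.   ]
2 d [ 0.016  0.001 -0.017] w [ 0.    -0.052 -0.   ]
3 d [ 0.015  0.001 -0.018] w [ 0.    -0.052 -0.   ]
4 d [ 0.014  0.001 -0.019] w [ 0.    -0.052 -0.   ]
5 d [ 0.012  0.001 -0.02 ] w [ 0.    -0.052 -0.   ]
6 d [ 0.011  0.001 -0.02 ] w [ 0.    -0.052 -0.   ]
7 d [ 0.01   0.001 -0.021] w [ 0.    -0.052 -0.   ]
```

>>> servo_tool([
  {"dx": 0.017,"dy": 0.001,"dz": -0.016,"wx": 0,"wy": -0.052,"wz": 0,"gripper": 1},
  {"dx": 0.016,"dy": 0.001,"dz": -0.017,"wx": 0,"wy": -0.052,"wz": 0,"gripper": 1},
  {"dx": 0.016,"dy": 0.001,"dz": -0.017,"wx": 0,"wy": -0.052,"wz": 0,"gripper": 1},
  {"dx": 0.015,"dy": 0.001,"dz": -0.018,"wx": 0,"wy": -0.052,"wz": 0,"gripper": 1},
  {"dx": 0.014,"dy": 0.001,"dz": -0.019,"wx": 0,"wy": -0.052,"wz": 0,"gripper": 1},
  {"dx": 0.012,"dy": 0.001,"dz": -0.02,"wx": 0,"wy": -0.052,"wz": 0,"gripper": 1},
  {"dx": 0.011,"dy": 0.001,"dz": -0.02,"wx": 0,"wy": -0.052,"wz": 0,"gripper": 1},
  {"dx": 0.01,"dy": 0.001,"dz": -0.021,"wx": 0,"wy": -0.052,"wz": 0,"gripper": 1},
])

```text
time_s: 21.75
ee_pos: [0.6205, 0.136, 0.1919]
tcp_rot: [3.14, 0.259, 1.709]
force: [-0.0, -0.8, -1.2]
finger_gap: 0.0139
gripper_force: 58.7
```

Run:
```python
from h import *
where2(); print(arm.read_state()['joint_pos'].round(2))
p1,R1=tcp2(BR-EX*.022+[0,0,.122],HB,55); rows(p1,R1,8)
```

```text
t 21.75 lip [ 471.1 -108.9  122.7] [0.606 0.239 0.123] back [ 401.7 -108.6  162.5] head,tilt,roll [97.9 29.8 -0.1] F [-0.  -0.8 -1.2] T [ 0.26  0.07 -0.02] gap 0.0139
[-0.02  0.4  -0.55  1.47  0.45  1.45 -0.49]
from [0.6205 0.136  0.1919] to [0.6142 0.1746 0.2289] force [-0.  -0.8 -1.2] gap 0.0139
0 d [ 0.014 -0.    -0.023] w [ 0.    -0.052 -0.   ]
1 d [ 0.013 -0.    -0.024] w [ 0.    -0.052 -0.   ]
2 d [ 0.012 -0.    -0.024] w [ 0.    -0.052 -0.   ]
3 d [ 0.01  -0.    -0.025] w [ 0.    -0.052 -0.   ]
4 d [ 0.009 -0.    -0.025] w [ 0.    -0.052 -0.   ]
5 d [ 0.007 -0.    -0.026] w [ 0.    -0.052 -0.   ]
6 d [ 0.006 -0.    -0.026] w [ 0.    -0.052 -0.   ]
7 d [ 0.005 -0.    -0.027] w [ 0.    -0.052 -0.   ]
```

>>> servo_tool([
  {"dx": 0.014,"dy": 0,"dz": -0.023,"wx": 0,"wy": -0.052,"wz": 0,"gripper": 1},
  {"dx": 0.013,"dy": 0,"dz": -0.024,"wx": 0,"wy": -0.052,"wz": 0,"gripper": 1},
  {"dx": 0.012,"dy": 0,"dz": -0.024,"wx": 0,"wy": -0.052,"wz": 0,"gripper": 1},
  {"dx": 0.01,"dy": 0,"dz": -0.025,"wx": 0,"wy": -0.052,"wz": 0,"gripper": 1},
  {"dx": 0.009,"dy": 0,"dz": -0.025,"wx": 0,"wy": -0.052,"wz": 0,"gripper": 1},
  {"dx": 0.007,"dy": 0,"dz": -0.026,"wx": 0,"wy": -0.052,"wz": 0,"gripper": 1},
  {"dx": 0.006,"dy": 0,"dz": -0.026,"wx": 0,"wy": -0.052,"wz": 0,"gripper": 1},
  {"dx": 0.005,"dy": 0,"dz": -0.027,"wx": 0,"wy": -0.052,"wz": 0,"gripper": 1},
  {"dx": 0,"dy": 0,"dz": 0,"wx": 0,"wy": 0,"wz": 0,"gripper": 1},
  {"dx": 0,"dy": 0,"dz": 0,"wx": 0,"wy": 0,"wz": 0,"gripper": 1},
  {"dx": 0,"dy": 0,"dz": 0,"wx": 0,"wy": 0,"wz": 0,"gripper": 1},
  {"dx": 0,"dy": 0,"dz": 0,"wx": 0,"wy": 0,"wz": 0,"gripper": 1},
])

```text
time_s: 22.75
ee_pos: [0.6153, 0.1739, 0.229]
tcp_rot: [3.138, 0.691, 1.706]
force: [0.4, 0.2, -1.0]
finger_gap: 0.0142
gripper_force: 58.8
```

Run:
```python
from h import *
where2()
m=grab('top'); amap(m,180,270,100,180,2)
```

```text
t 22.75 lip [ 470.7 -109.2  122.6] [0.607 0.239 0.123] back [ 424.4 -108.8  187.8] head,tilt,roll [97.7 54.6 -0.3] F [ 0.4  0.2 -1. ] T [ 0.83  0.13 -0.04] gap 0.0142
100 gkdgdgkkkvgkkkTTTTTTTTTTTTTTTTTTTTTTTTTTTTTTT
102 kkkkdkkggkg~k~kTTTTTTTTTTTTTTTTTTTTTTTTTTTTTT
104 kgkggkkkdkkdkkkkkTTTTTTTTTTTTTTTTTTTTTTTTTTTT
106 gkkkkdkkkkdkkkkkkkkg~RRRRTTTTTTTTTTTTTTTTTTTT
108 kkkkggkgkkkkkkkkkwwwwRRRdTTTTTTTTTTTTTTTTTTTT
110 kkkkkdkgttgktkkkgkvkkRRRRTTTTTTTTTTTTTTTTTTTT
112 kkgdkkkkTTTTTkk~kkkkdRRRdwTTTTTTTTTTTTTTTTTTT
114 kkkkkkkkkkkTTTTTTtkgkddddwTTTTTTTTTTTTTTTTTTT
116 kkkk~kkkkkgktTTTTtkwkddddwTTTTTTTTTTTTTTTTTTT
118 kttdkkkkdkg~kgdkkkkkkddddwTTTTTTTTTTTTTTTTTTT
120 dgkkkd~kkkkk~kkkdkwwwwwwdwTTTTTTTTTTTTTTTTTTT
122 gkkdkkkkkkkkkgkgkkkkkkkwdwTTTTTTTTTTTTTTTTTTT
124 kgkkgkgkk~kkkkkkkdgkkgkddwTTTTTTTTTTTTTTTTTTT
126 kvkkkkdkkgkkkdkkk~kkgdddtwTTTTTTTTTTTTTTTTTTT
128 kkkkkkkkkkk~kkkkkkkkkdwktwwTTTTTTTTTTTTTTTTTT
130 kkkkkkkktkkkkkkkkkwwwTwwwwwTTTTTTTTTTTTTTTTTT
132 kkkkkkkkggkgkkkkkkwwwwwwwwwTTTTTTTTTTTTTTTTTT
134 kkkkkkkkkdkkkkkkkdwwwwwwwwwTTTTTTTTTTTTTTTTTT
136 Tkkkkkv~kgkkdkkkkkwwwwwwwwwTT
[... 366 characters left out ...]

152 TTkkkkkkdRddkkvkRRRkkkkkkkk~kkTTTTTTTTTTTTTTT
154 TTtkkkkgdddkkkkkRRRtkTTtkkkgkkTTTTTTTTTTTTTTT
156 TTTkkdkgkkkkkwkkktdtTTTkkkkkkkTTTTTTTTTTTTTTT
158 TTTtkkkkkTTTtwkktTtkTtkkkkkkk~TTTTTTTTTTTTTTT
160 TTTTtkkkkTwwkkkkTTTtdkkkkkkggtTTTTTTTTTTTTTTT
162 TTTTTtkkktwTkkktTTTtkdkdkkkkkTTTTTTTTTTTTTTTT
164 TTTTTTTkkkkkkkkktkkkkkkkkkkktTTTTTTTTTTTTTTTT
166 TTTTTTTTTkkgkkkgvktkkkkkkkgkTTTTTTTTTTTTTTTTT
168 TTTTTTTTTTkkkkddkkdgkkkkkkkTTTTTTTTTTTTTTTTTT
170 TTTTTTTTTTTtkkkdkkkkdgkgktTTTTTTTTTTTTTTTTTTT
172 TTTTTTTTTTTTTd~kgkkkkkdktTTTTTTTTTTTTTTTTTTTT
174 TTTTTTTTTTTTTTTdkdkdgttTTTTTTTTTTTTTTTTTTTTTT
176 TTTTTTTTTTTTTTTTTTTTTTTTTTTTTTTTTTTTTTTTTTTTT
178 TTTTTTTTTTTTTTTTTTTTTTTTTTTTTTTTTTTTTTTTTTTTT
```

Red, dark red and pale stones now show in the barrel near (201,142), (198,150) and (200,160), and the visible part of the bowl is empty. I'll tip a little more with a shake to be sure, then rise.

>>> servo_tool([
  {"dx": 0.004,"dy": 0,"dz": -0.027,"wx": 0,"wy": -0.05,"wz": 0,"gripper": 1},
  {"dx": 0.003,"dy": 0,"dz": -0.027,"wx": 0,"wy": -0.05,"wz": 0,"gripper": 1},
  {"dx": 0.002,"dy": 0,"dz": -0.027,"wx": 0,"wy": -0.05,"wz": 0,"gripper": 1},
  {"dx": 0,"dy": 0,"dz": 0,"wx": 0,"wy": 0,"wz": 0,"gripper": 1},
  {"dx": 0,"dy": 0,"dz": 0,"wx": 0,"wy": 0,"wz": 0,"gripper": 1},
  {"dx": -0.02,"dy": 0,"dz": -0.017,"wx": 0,"wy": 0,"wz": 0,"gripper": 1},
  {"dx": -0.077,"dy": 0,"dz": -0.064,"wx": 0,"wy": 0,"wz": 0,"gripper": 1},
  {"dx": -0.077,"dy": 0,"dz": -0.064,"wx": 0,"wy": 0,"wz": 0,"gripper": 1},
  {"dx": -0.077,"dy": 0,"dz": -0.064,"wx": 0,"wy": 0,"wz": 0,"gripper": 1},
  {"dx": -0.05,"dy": 0,"dz": -0.04,"wx": 0,"wy": 0,"wz": 0,"gripper": 1},
  {"dx": 0,"dy": 0,"dz": 0,"wx": 0,"wy": 0,"wz": 0,"gripper": 1},
])

```text
time_s: 23.72
ee_pos: [0.6135, 0.1868, 0.3445]
tcp_rot: [3.129, 0.845, 1.699]
force: [0.1, 0.0, -1.0]
finger_gap: 0.0138
gripper_force: 58.8
```

Run:
```python
from h import *
where2()
# place pose: flat over (0.50,-0.02..) heading 98
o=np.array([.56,.02,.15]); p1,R1=tcp2(o+EX*.04,HB,0); rows(p1,R1,20)
```

```text
t 23.72 lip [ 466.7 -109.9  229.3] [0.608 0.235 0.229] back [ 430.9 -109.2  300.9] head,tilt,roll [96.9 63.4 -1.1] F [ 0.1  0.  -1. ] T [1.   0.17 0.01] gap 0.0138
from [0.6135 0.1868 0.3445] to [ 0.5719 -0.0638  0.1582] force [ 0.1  0.  -1. ] gap 0.0138
0 d [-0.004 -0.015  0.061] w [ 0.     0.053 -0.   ]
1 d [-0.008 -0.015  0.061] w [ 0.     0.053 -0.   ]
2 d [-0.011 -0.015  0.06 ] w [ 0.     0.053 -0.   ]
3 d [-0.014 -0.015  0.059] w [ 0.     0.053 -0.   ]
4 d [-0.018 -0.015  0.059] w [ 0.     0.053 -0.   ]
5 d [-0.021 -0.015  0.057] w [ 0.     0.053 -0.   ]
6 d [-0.024 -0.015  0.056] w [ 0.     0.053 -0.   ]
7 d [-0.027 -0.015  0.055] w [ 0.     0.053 -0.   ]
8 d [-0.03  -0.015  0.053] w [ 0.     0.053 -0.   ]
9 d [-0.033 -0.015  0.051] w [ 0.     0.053 -0.   ]
10 d [-0.036 -0.015  0.05 ] w [ 0.     0.053 -0.   ]
11 d [-0.038 -0.015  0.048] w [ 0.     0.053 -0.   ]
12 d [-0.041 -0.015  0.045] w [ 0.     0.053 -0.   ]
13 d [-0.043 -0.015  0.043] w [ 0.     0.053 -0.   ]
14 d [-0.046 -0.015  0.041] w [ 0.     0.053 -0.   ]
15 d [-0.048 -0.015  0.038] w [ 0.     0.053 -0.   ]
16 d [-0.05  -0.015  0.035] w [ 0.     0.053 -0.   ]
17 d [-0.052 -0.015  0.032] w [ 0.     0.053 -0.   ]
18 d [-0.054 -0.015  0.03 ] w [ 0.     0.053 -0.   ]
19 d [-0.055 -0.015  0.027] w [ 0.     0.053 -0.   ]
```

>>> servo_tool([
  {"dx": -0.004,"dy": -0.015,"dz": 0.061,"wx": 0,"wy": 0.053,"wz": 0,"gripper": 1},
  {"dx": -0.008,"dy": -0.015,"dz": 0.061,"wx": 0,"wy": 0.053,"wz": 0,"gripper": 1},
  {"dx": -0.011,"dy": -0.015,"dz": 0.06,"wx": 0,"wy": 0.053,"wz": 0,"gripper": 1},
  {"dx": -0.014,"dy": -0.015,"dz": 0.059,"wx": 0,"wy": 0.053,"wz": 0,"gripper": 1},
  {"dx": -0.018,"dy": -0.015,"dz": 0.059,"wx": 0,"wy": 0.053,"wz": 0,"gripper": 1},
  {"dx": -0.021,"dy": -0.015,"dz": 0.057,"wx": 0,"wy": 0.053,"wz": 0,"gripper": 1},
  {"dx": -0.024,"dy": -0.015,"dz": 0.056,"wx": 0,"wy": 0.053,"wz": 0,"gripper": 1},
  {"dx": -0.027,"dy": -0.015,"dz": 0.055,"wx": 0,"wy": 0.053,"wz": 0,"gripper": 1},
  {"dx": -0.03,"dy": -0.015,"dz": 0.053,"wx": 0,"wy": 0.053,"wz": 0,"gripper": 1},
  {"dx": -0.033,"dy": -0.015,"dz": 0.051,"wx": 0,"wy": 0.053,"wz": 0,"gripper": 1},
  {"dx": -0.036,"dy": -0.015,"dz": 0.05,"wx": 0,"wy": 0.053,"wz": 0,"gripper": 1},
  {"dx": -0.038,"dy": -0.015,"dz": 0.048,"wx": 0,"wy": 0.053,"wz": 0,"gripper": 1},
])

```text
time_s: 24.72
ee_pos: [0.5884, 0.0358, 0.2276]
tcp_rot: [3.139, 0.181, 1.709]
force: [0.1, -0.2, -1.2]
finger_gap: 0.014
gripper_force: 58.8
```

>>> servo_tool([
  {"dx": -0.041,"dy": -0.015,"dz": 0.045,"wx": 0,"wy": 0.053,"wz": 0,"gripper": 1},
  {"dx": -0.043,"dy": -0.015,"dz": 0.043,"wx": 0,"wy": 0.053,"wz": 0,"gripper": 1},
  {"dx": -0.046,"dy": -0.015,"dz": 0.041,"wx": 0,"wy": 0.053,"wz": 0,"gripper": 1},
  {"dx": -0.048,"dy": -0.015,"dz": 0.038,"wx": 0,"wy": 0.053,"wz": 0,"gripper": 1},
  {"dx": -0.05,"dy": -0.015,"dz": 0.035,"wx": 0,"wy": 0.053,"wz": 0,"gripper": 1},
  {"dx": -0.052,"dy": -0.015,"dz": 0.032,"wx": 0,"wy": 0.053,"wz": 0,"gripper": 1},
  {"dx": -0.054,"dy": -0.015,"dz": 0.03,"wx": 0,"wy": 0.053,"wz": 0,"gripper": 1},
  {"dx": -0.055,"dy": -0.015,"dz": 0.027,"wx": 0,"wy": 0.053,"wz": 0,"gripper": 1},
  {"dx": 0,"dy": 0,"dz": 0,"wx": 0,"wy": 0,"wz": 0,"gripper": 1},
  {"dx": 0,"dy": 0,"dz": 0,"wx": 0,"wy": 0,"wz": 0,"gripper": 1},
])

```text
time_s: 25.55
ee_pos: [0.5717, -0.0663, 0.152]
tcp_rot: [-3.141, -0.261, 1.705]
force: [-0.3, 1.0, -1.3]
finger_gap: 0.0142
gripper_force: 58.7
```

Run:
```python
from h import *
where2()
m=grab('top')
print('barrel');amap(m,180,246,112,178,1)
u=proj(m,[[.56,.02,.15]])[0].astype(int); print('bowl',u); amap(m,u[0]-30,u[0]+40,u[1]-26,u[1]+26,2)
print('bin'); amap(m,388,466,140,194,3)
p1,R1=tcp2(np.array([.56,.02,.012])+EX*.04,HB,0); rows(p1,R1,8)
```

```text
t 25.55 lip [298.3 -32.5 143.7] [0.555 0.057 0.144] back [218.3 -32.  143.7] head,tilt,roll [97.7  0.   0.1] F [-0.3  1.  -1.3] T [-0.33 -0.06 -0.04] gap 0.0142
barrel
112 TTTTTTTTTTTTTTTTTTTTTTTTTTTTTTTTTTTTTTTTTTTTTTTTTTTTTTTTTTTTTTTTTT
113 TTTTTTTTTTTTTTTTTTTTTTTTTTTTTTTTTTTTTTTTTTTTTTTTTTTTTTTTTTTTTTTTTT
114 TTTTTTTTTTTTTTTTTTTTTTTTTTTTTTTTTTTTTTTTTTTTTTTTTTTTTTTTTTTTTTTTTT
115 TTTTTTTTTTTTTTTTTTTTTTTTTTTTTTTTTTTTTTTTTTTTTTTTTTTTTTTTTTTTTTTTTT
116 TTTTTTTTTTTTTTTTTTTTTTTTTTTTTTTTTTTTTTTTTTTTTTTTTTTTTTTTTTTTTTTTTT
117 TTTTTTTTTTTTTTTTTTTTTTTTTtttttttTTTTTTTTTTTTTTTTTTTTTTTTTTTTTTTTTT
118 TTTTTTTTTTTTTTTTTTTTttkkkkkkkkkkggktTTTTTTTTTTTTTTTTTTTTTTTTTTTTTT
119 TTTTTTTTTTTTTTTTTttkkkdkkkkkkkkkkkdkkkkTTTTTTTTTTTTTTTTTTTTTTTTTTT
120 TTTTTTTTTTTTTTTTtkkkkkkdkdkkkkkkkdktkkkkkTTTTTTTTTTTTTTTTTTTTTTTTT
121 TTTTTTTTTTTTTTtkkkkkkkkkkdk~kkgkkkkgkkkkkkkTTTTTTTTTTTTTTTTTTTTTTT
122 TTTTTTTTTTTTTkkdkkkkkgkgkkgddgkkkkkkkkkkdkdkTTTTTTTTTTTTTTTTTTTTTT
123 TTTTTTTTTTTTkkkkgktkddkvkgkgkkkgdkkgkkdkkkkkkTTTTTTTTTTTTTTTTTTTTT
124 TTTTTTTTTTkkkkkkkkkgdkkkkkdkdkkkkkkkkkkkkkktkktTTTTTTTTTTTTTTTTTTT
125 TTTTT
[... 5108 characters left out ...]
dRRRRRRRRRRRRR
170 TTk~~~~~~~ddddRdRRRRRRRRRR
173 TTT~~~~~~~ddddRdRRRRRRRRRR
176 TTT~~~~~~~dddRRRRRRRRRRRRR
179 TTT~~~~~~~dddRRRRRRRRRRRRR
182 TTT~~~~~~~tdddRRRRRRRRRRRR
185 TTTk~~~~~~dddRRRRRRRRRRRRR
188 TTTw~~~~~~ddddRdRRRRRRRRRR
191 TTTT~gtTTTddddRRRRRRRRRRRR
from [ 0.5723 -0.0642  0.153 ] to [ 0.5719 -0.0638  0.0202] force [-0.2  0.2 -1.9] gap 0.0139
0 d [-0.017 -0.     0.064] w [ 0.  0. -0.]
1 d [-0.017 -0.     0.064] w [ 0.  0. -0.]
2 d [-0.017 -0.     0.064] w [ 0.  0. -0.]
3 d [-0.017 -0.     0.064] w [ 0.  0. -0.]
4 d [-0.017 -0.     0.064] w [ 0.  0. -0.]
5 d [-0.017 -0.     0.064] w [ 0.  0. -0.]
6 d [-0.017 -0.     0.064] w [ 0.  0. -0.]
7 d [-0.017 -0.     0.064] w [ 0.  0. -0.]
```

The bowl is empty, nothing lies around the barrel, and the scoop is level. I'll lower it onto the bench.

>>> servo_tool([
  {"dx": -0.017,"dy": 0,"dz": 0.064,"wx": 0,"wy": 0,"wz": 0,"gripper": 1},
  {"dx": -0.017,"dy": 0,"dz": 0.064,"wx": 0,"wy": 0,"wz": 0,"gripper": 1},
  {"dx": -0.017,"dy": 0,"dz": 0.064,"wx": 0,"wy": 0,"wz": 0,"gripper": 1},
  {"dx": -0.017,"dy": 0,"dz": 0.064,"wx": 0,"wy": 0,"wz": 0,"gripper": 1},
  {"dx": -0.017,"dy": 0,"dz": 0.064,"wx": 0,"wy": 0,"wz": 0,"gripper": 1},
  {"dx": -0.017,"dy": 0,"dz": 0.064,"wx": 0,"wy": 0,"wz": 0,"gripper": 1},
  {"dx": -0.017,"dy": 0,"dz": 0.064,"wx": 0,"wy": 0,"wz": 0,"gripper": 1},
  {"dx": -0.017,"dy": 0,"dz": 0.064,"wx": 0,"wy": 0,"wz": 0,"gripper": 1},
  {"dx": 0,"dy": 0,"dz": 0,"wx": 0,"wy": 0,"wz": 0,"gripper": 1},
  {"dx": -0.003,"dy": 0,"dz": 0.012,"wx": 0,"wy": 0,"wz": 0,"gripper": 1},
  {"dx": 0,"dy": 0,"dz": 0,"wx": 0,"wy": 0,"wz": 0,"gripper": 1},
])

```text
time_s: 26.52
ee_pos: [0.5736, -0.0622, 0.019]
tcp_rot: [3.139, -0.26, 1.713]
force: [-0.3, -0.0, -2.1]
finger_gap: 0.0144
gripper_force: 58.8
```

```bash
python3 -c "
from h import *
where2()"
```

```text
t 26.52 lip [302.  -34.2  10.6] [0.556 0.061 0.011] back [222.  -34.2  10.7] head,tilt,roll [98.1  0.1 -0.2] F [-0.3 -0.  -2.1] T [-0.52 -0.08  0.03] gap 0.0144
```

>>> servo_tool([
  {"dx": -0.002,"dy": 0,"dz": 0.008,"wx": 0,"wy": 0,"wz": 0,"gripper": 1},
  {"dx": -0.002,"dy": 0,"dz": 0.008,"wx": 0,"wy": 0,"wz": 0,"gripper": 1},
  {"dx": 0,"dy": 0,"dz": 0,"wx": 0,"wy": 0,"wz": 0,"gripper": 1},
])

```text
time_s: 26.77
ee_pos: [0.5733, -0.0629, 0.0144]
tcp_rot: [3.139, -0.26, 1.712]
force: [-0.9, 0.3, -2.3]
finger_gap: 0.0139
gripper_force: 58.8
```

```bash
python3 -c "
from h import *
where2()"
```

```text
t 26.77 lip [301.3 -33.9   6. ] [0.556 0.061 0.006] back [221.3 -33.9   6.1] head,tilt,roll [98.1  0.1 -0.1] F [-0.9  0.3 -2.3] T [-0.47 -0.05  0.02] gap 0.0139
```

>>> servo_tool([
  {"dx": -0.002,"dy": 0,"dz": 0.008,"wx": 0,"wy": 0,"wz": 0,"gripper": 1},
  {"dx": -0.001,"dy": 0,"dz": 0.005,"wx": 0,"wy": 0,"wz": 0,"gripper": 1},
  {"dx": 0,"dy": 0,"dz": 0,"wx": 0,"wy": 0,"wz": 0,"gripper": 1},
])

```text
time_s: 27.02
ee_pos: [0.5729, -0.0628, 0.0105]
tcp_rot: [3.14, -0.261, 1.712]
force: [0.5, 0.8, -2.1]
finger_gap: 0.0138
gripper_force: 58.8
```

>>> servo_tool([
  {"dx": -0.001,"dy": 0,"dz": 0.005,"wx": 0,"wy": 0,"wz": 0,"gripper": 1},
  {"dx": 0,"dy": 0,"dz": 0,"wx": 0,"wy": 0,"wz": 0,"gripper": 1},
])

```text
time_s: 27.18
ee_pos: [0.5731, -0.0627, 0.0094]
tcp_rot: [3.14, -0.261, 1.712]
force: [0.4, 0.9, -1.1]
finger_gap: 0.0141
gripper_force: 58.9
```

```bash
python3 -c "
from h import *
where2()"
```

```text
t 27.18 lip [301.6 -33.7   1. ] [0.556 0.061 0.001] back [221.6 -33.7   1.1] head,tilt,roll [98.1  0.1 -0.1] F [ 0.4  0.9 -1.1] T [-0.37 -0.1   0.01] gap 0.0141
```

It is just touching the bench, so I'll release and withdraw along the tool axis.

>>> servo_tool([
  {"dx": 0,"dy": 0,"dz": 0.003,"wx": 0,"wy": 0,"wz": 0,"gripper": 1},
  {"dx": 0,"dy": 0,"dz": 0,"wx": 0,"wy": 0,"wz": 0,"gripper": -1},
  {"dx": 0,"dy": 0,"dz": 0,"wx": 0,"wy": 0,"wz": 0,"gripper": -1},
  {"dx": 0,"dy": 0,"dz": 0,"wx": 0,"wy": 0,"wz": 0,"gripper": -1},
  {"dx": 0,"dy": 0,"dz": 0,"wx": 0,"wy": 0,"wz": 0,"gripper": -1},
  {"dx": 0,"dy": 0,"dz": 0,"wx": 0,"wy": 0,"wz": 0,"gripper": -1},
  {"dx": 0,"dy": 0,"dz": -0.03,"wx": 0,"wy": 0,"wz": 0,"gripper": -1},
  {"dx": 0,"dy": 0,"dz": -0.08,"wx": 0,"wy": 0,"wz": 0,"gripper": -1},
  {"dx": 0,"dy": 0,"dz": -0.12,"wx": 0,"wy": 0,"wz": 0,"gripper": -1},
  {"dx": 0,"dy": 0,"dz": -0.15,"wx": 0,"wy": 0,"wz": 0,"gripper": -1},
  {"dx": 0,"dy": 0,"dz": -0.15,"wx": 0,"wy": 0,"wz": 0,"gripper": -1},
  {"dx": 0,"dy": 0,"dz": -0.15,"wx": 0,"wy": 0,"wz": 0,"gripper": -1},
])

```text
time_s: 28.18
ee_pos: [0.5786, -0.1064, 0.1754]
tcp_rot: [3.14, -0.261, 1.712]
force: [0.5, -0.8, -0.5]
finger_gap: 0.0855
gripper_force: 0.0
```

>>> servo_tool([
  {"dx": -0.1,"dy": 0,"dz": -0.1,"wx": 0,"wy": 0,"wz": 0,"gripper": -1},
  {"dx": -0.15,"dy": 0,"dz": -0.03,"wx": 0,"wy": 0,"wz": 0,"gripper": -1},
  {"dx": -0.15,"dy": 0,"dz": -0.03,"wx": 0,"wy": 0,"wz": 0,"gripper": -1},
  {"dx": -0.15,"dy": 0.0,"dz": 0,"wx": 0,"wy": 0,"wz": 0,"gripper": -1},
  {"dx": -0.15,"dy": 0.0,"dz": 0,"wx": 0,"wy": 0,"wz": 0,"gripper": -1},
  {"dx": -0.15,"dy": 0.0,"dz": 0,"wx": 0,"wy": 0,"wz": 0,"gripper": -1},
  {"dx": -0.15,"dy": 0.0,"dz": 0,"wx": 0,"wy": 0,"wz": 0,"gripper": -1},
  {"dx": -0.15,"dy": 0.0,"dz": 0,"wx": 0,"wy": 0,"wz": 0,"gripper": -1},
  {"dx": -0.1,"dy": 0,"dz": 0,"wx": 0,"wy": 0,"wz": 0,"gripper": -1},
  {"dx": 0,"dy": 0,"dz": 0,"wx": 0,"wy": 0,"wz": 0,"gripper": -1},
])

```text
time_s: 29.02
ee_pos: [0.6199, -0.4214, 0.1275]
tcp_rot: [-3.139, -0.26, 1.704]
force: [-0.6, -0.9, -0.4]
finger_gap: 0.0855
gripper_force: 0.0
```

Run:
```python
from h import *
import pickle
from scipy.optimize import least_squares
p,q,s=pose(); print(p.round(3),s['joint_pos'].round(2),s['time_s'])
m=grab('top'); t=pickle.load(open('top.pkl','rb')); pickle.dump(m,open('t9.pkl','wb'))
# what changed vs the start (block sums)
d=np.abs(m['c'].astype(int)-t['c'].astype(int)).sum(2); d=cv2.GaussianBlur(d.astype(np.float32),(5,5),0)>45
n,l,st,ce=cv2.connectedComponentsWithStats(d.astype(np.uint8))
for i in range(1,n):
    if st[i,4]>8: print(st[i].tolist(),ce[i].round().tolist(), pt(m,*ce[i],0)[:2].round(3))
print('scoop'); u=proj(m,[[.56,.02,0]])[0].astype(int); amap(m,u[0]-30,u[0]+70,u[1]-26,u[1]+34,2)
print('bin'); amap(m,386,470,136,196,3)
Rs=R.from_euler('z',98.1,degrees=True)
print(proj(m,Rs.apply(np.array([[40,38,0],[40,-38,0],[-40,-38,30],[-40,38,30],[-139.7,0,64.5]])/1000)+[.5616,.0216,0]).round().tolist())
```

```text
[ 0.62  -0.421  0.128] [ 0.75  0.75 -0.21  1.01 -0.05  1.56  0.71] 29.0167
[377, 41, 263, 359, 37688] [562.0, 266.0] [ 0.331 -0.549]
[199, 134, 14, 12, 84] [205.0, 139.0] [0.638 0.292]
[197, 149, 5, 5, 21] [199.0, 151.0] [0.608 0.305]
[299, 149, 90, 85, 2492] [337.0, 181.0] [ 0.532 -0.027]
[196, 155, 14, 11, 85] [202.0, 161.0] [0.584 0.298]
[408, 154, 23, 12, 179] [419.0, 159.0] [ 0.585 -0.226]
[401, 160, 6, 9, 40] [403.0, 164.0] [ 0.574 -0.187]
[412, 168, 22, 13, 181] [423.0, 174.0] [ 0.548 -0.233]
[404, 175, 6, 7, 36] [406.0, 178.0] [ 0.539 -0.193]
[630, 242, 10, 10, 44] [636.0, 246.0] [ 0.376 -0.723]
[539, 369, 7, 7, 21] [542.0, 372.0] [ 0.093 -0.487]
[345, 373, 21, 9, 60] [355.0, 377.0] [ 0.083 -0.064]
[369, 372, 5, 2, 9] [371.0, 373.0] [ 0.091 -0.102]
[567, 373, 6, 7, 19] [570.0, 375.0] [ 0.086 -0.548]
[326, 388, 7, 4, 22] [329.0, 390.0] [ 0.054 -0.006]
scoop
143 TTTTTTTTTTTTTTTTTTTTTTTTTTTTTTTTTTTTTTTTTTTTTTTTTT
145 TTTTTTTTTTTTTTTTTTTTTTTTTTTTTTTTTTTTTTTTTTTTTTTTTT
147 TTTTTTTTTTTTTTTTTTTTTTTTTTTTTTTTTTTTTTTTTTTTTTTTTT
149 TTTTTTTTTTTTTTTTTTTTTTTTTTTTTTTTTTTTTTTTTTTTTTTTTT
151
[... 1471 characters left out ...]
TTTTTTTTTTTTTTTTTTTTTTTTT
142 TTTTTTTTTTww~~~~~~~~~~~~wTTT
145 TTT~~~~~~~~~~~~~~~~~~~~~~TTT
148 TTT~~~~~~~~~~~~~~~~~~~~~~TTT
151 TT~~~~~~~~~~~~~~~~~~~~~~~TTT
154 TT~~~~~~~~~~~~~~~~~~~~~~~TTT
157 TTk~~~~~~~~~~~~~~~~~~~~~~wTT
160 tTT~~~~~~~~~~~~~~~~~~~~~~~TT
163 tTT~~~~~~~~~~~~~~~~~~~~~~~TT
166 TTT~~~~~~~~~~~~~~~~~~~~~~~TT
169 TTT~~~~~~~~~~~~~~~~~~~~~~~tT
172 TTT~~~~~~~~~~~~~~~~~~~~~~~vT
175 TTTk~~~~~~~~~~~~~~~~~~~~~~~T
178 TTTT~~~~~~~~~~~~~~~~~~~~~~~T
181 TTTT~~~~~~~~~~~~~~~~~~~~~~~T
184 TTTT~~~~~~~~~~~~~~~~~gkttTTT
187 TTTT~~~~~~~~~~~~tttTTTTTTTTT
190 TTTT~~~~gtttTTTTTTTTTTTTTTTT
193 TTTTTTTTtTTTTTTTTTTTTTTTTTTT
[[302.0, 187.0], [298.0, 156.0], [331.0, 149.0], [335.0, 180.0], [377.0, 155.0]]
```

The bin is empty and the scoop lies flat where the model predicts. Apart from the arm itself, only the barrel's contents, the bin's contents and the scoop have changed since the start. I'll hand it in.

```bash
python3 -c "
from bench import arm
print(arm.finish_job())"
```

```text
the job is handed in; nothing more can be done
None
```

I tipped the bowl into the barrel and handed the job in. The bin shows empty and no stone lies outside it, but I could pick out only some of the six inside the barrel. The scoop lies flat on the open bench, right way up and let go, and no other object in view has moved; no verdict was returned.

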